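# Restock the soldering bench, oldest paste first

## Task

Put the supplies away at the soldering bench: set the solder spool down over its spindle, and stand the flux bottle and the solvent dispenser each in the bottle well of its own size. Solder paste is used oldest first, so bring the jar already in the lane right forward to the lane's front lip and stand the new jar in the lane behind it. Set things down rather than dropping them, leave everything upright and fully home, and leave the circuit board where it lies.

Things in the scene. Friction and masses are not known exactly. Their poses are not given: they have to be found in the camera images.
- old_jar_center (a point): the older solder-paste jar, the one that already stands in the lane at the start, towards its rear: white plastic jar with a label and a grey screw lid, straight-sided, 58 mm diameter, 64 mm tall, about 0.3 kg. Point: its centre, 32 mm above its underside. Its axis z points up while it stands; it is round, so its yaw means nothing.
- new_jar_center (a point): the new solder-paste jar, exactly like the older one (58 mm diameter, 64 mm tall, about 0.3 kg) but standing on the bench outside the lane at the start. Point: its centre, 32 mm above its underside. Its axis z points up while it stands; it is round, so its yaw means nothing.
- spool_center (a point): spool of solder wire standing on its flange on the bench: black flanges of 62 mm diameter, grey winding of 59 mm diameter, 45 mm tall, with an open bore of 26 mm diameter right through, about 0.3 kg. Point: its centre, 22.5 mm above its underside. Its axis z points up while it stands; it is round, so its yaw means nothing.
- flux_center (a point): small flux bottle: slim white bottle with a label, straight body of 36 mm diameter up to 66 mm, shoulder above it, narrow white cap and metal needle tip, 92 mm tall in all, about 0.09 kg. Point: half-way up, 46 mm above its underside. Its axis z points up while it stands; it is round, so its yaw means nothing.
- solvent_center (a point): solvent dispenser: stout white bottle with a label, straight body of 58 mm diameter up to 66 mm, shoulder above it, grey collar and a shallow steel dish (44 mm diameter) as pump on top, 92 mm tall in all, about 0.22 kg. Point: half-way up, 46 mm above its underside. Its axis z points up while it stands; it is round, so its yaw means nothing.
- lane: paste lane: fixed aluminium tray for two jars in a row, inside 170 mm (its x) by 74 mm (its y), floor 4 mm above bench, side walls 12 mm high, all walls 4 mm thick. Front end (-x, roughly towards the robot): low lip 8 mm high; rear end (+x): back plate 34 mm high. Origin: on the bench under its middle. A jar touching the front lip is centred at x = -56 mm, one touching the back plate at +56 mm.
- spindle: the spool spindle: round dark steel foot of 84 mm diameter, 8 mm thick, fixed to the bench, with an upright steel rod of 12 mm diameter rising 60 mm from its middle (top 68 mm above the bench). The spool slides down over the rod and rests on the foot. Origin: on the bench surface on the rod's axis; z up.
- well_small: the small bottle well: an open aluminium cup on a round flange (84 mm diameter), fixed to the bench: inside 48 mm diameter, flaring to 54 mm at the mouth, inner floor 4 mm and rim 28 mm above the bench, wall 4 mm. It is the flux bottle's. Origin: on the bench surface on the cup's axis; z up.
- well_large: the large bottle well: the same kind of cup, on a flange of 108 mm diameter: inside 70 mm diameter, flaring to 78 mm at the mouth, inner floor 4 mm and rim 28 mm above the bench, wall 4 mm. It is the solvent dispenser's. Origin: on the bench surface on the cup's axis; z up.
- board: circuit board under repair, lying loose and flat on the bench among the supplies: green, 120 mm (its x) by 80 mm (its y), at most 10 mm high. Leave it there. Origin: centre of its underside. (Small tools and scraps under 35 mm high also lie among the supplies; equipment stands along the far edge and the sides.)
Things that resemble listed ones, but are neither listed nor needed, are in the scene too. What is shaped like the part that bears flux_center but green or red is not meant.

How it is judged:
By the outcome, as a careful person would: the job done as asked, in the order asked, and still so for the second after the job is handed in, with the robot touching nothing.
It also fails if it takes over 141 s, if anything falls off the work surface, if the arm or the gripper's body presses on something with over 40 N, if the wrist force passes 120 N, or if a joint passes its speed limit or range.

## Robot

A 6-joint arm with a two-finger parallel gripper is mounted at the origin on the work surface. World frame = base frame: x ahead of the robot, y to its left, z up, the work surface at z = 0. Lengths are in m, angles in rad, forces in N, time in s.
With the tool pointing down it reaches from about 0.25 to 0.725 m from the base axis. Payload 4 kg.
Tool frame: the origin (TCP) lies at the very end of the fingers, on their centre line; the grasp point (between the pads) lies 19 mm behind it; y points along the fingers, z is the direction in which the jaws open and shut, and the axes are right-handed (so a half turn about y gives the same grasp; the last joint's range is limited). The gripper opens to 85 mm and grips with 20 to 120 N. Pads are 22 mm wide; open, the fingers measure 114 mm over their backs; the gripper's body (76 mm by 85 mm) begins 54 mm behind the grasp point. The pads swing forward as they close: fully open they stand 13 mm farther back than shut.
Start: joints at [-1.274, 0.241, 0.005, 1.335, 0, 1.571], TCP at [0.146, -0.478, 0.231] pointing down, gripper open.
Joint ranges: [-2.72, 2.72], [-1.05, 1.87], [-1.09, 1.28], [-1.99, 2.15], [-1.42, 1.44], [-3.14, 3.14]. Speed limits (rad/s): [2.79, 2.79, 3.14, 3.14, 3.14, 3.14].

## Interface

Orientations are given as a unit quaternion [x, y, z, w].
In Python, from workcell import bot gives the robot as it stands. The module is installed in compiled form; this text tells all that it offers.
- The arm moves only by the tool move_arm, never from a script. Its argument "increments" is a list of rows, each an object with "grip": the closure, from 0 (fully open) to 1 (shut); "linear": the shift along the tool's x, y, z scaled (see below), a list of three; "twist": the turn about the tool's y scaled (see below). A call has exactly 5 rows; each row shifts and turns the pose as measured when the row begins, along the tool's axes as they then stand; what a row does not reach is not made up. The controller multiplies each number of a shift by 0.2 m and each number of a turn by 2 rad. A row lasts 1/10 s, in which the tool goes at most 50 mm and 8.59 degrees, less where a joint would pass 70% of its speed; a pose out of reach is approached as far as the arm can. A call with a number of a shift or a turn outside -1 to 1 is refused whole. A call with a gripper value outside its range is refused whole. The fingers move at their own pace and stop on an object; the grip force is fixed at half the most. Time passes only in rows, so rows that do not move let the fingers close, or fill a call up. It gives the time, the measured TCP pose, the force and the opening at its end, in the units of the state.
- bot.get_obs(): the state, without advancing time (a new reading comes with each control period).
- bot.camera(name): name is "scene" or "top" or "wrist"; returns (picture, depth): 384x512x3 uint8, blue, green, red; 384x512 float32, m along the optical axis (not along the pixel's ray), 0 where there is no reading.
- bot.camera_params(name): a dict with "camera_matrix" (3x3 intrinsics, pixels), "rvec" (rotation vector, rad) and "tvec" (3), from world to camera coordinates, as OpenCV has them; the wrist camera has in their place "T_tool_cam" (4x4, takes a point from camera to tool coordinates, whose origin is the TCP and whose axes are the tool frame's). Camera axes: x right, y down, z forward; pixel columns grow to the right and rows downward; lengths in m; the calibration is good to about 2 mm. A picture is of the moment at which its call begins: read the wrist's pose just before it. camera_params takes no time and is no camera call.
- bot.job_done(): hands the job in, once; it reports no verdict.
The state is a dict: "clock": time; "joint_pos": joint angles; "joint_vel": joint speeds; "tau": joint torques, N m; "eef_pos": TCP position; "tool_rot": TCP orientation; "ft_force": force on the tool from outside, world axes, zero at the start; "ft_torque": the same for the moment, N m; "grip_width": finger opening in m.
Only numpy, scipy, OpenCV 4.12 (cv2) and the standard library are available. Lean on these libraries where they do the work, as an engineer would, in place of code of your own. Each camera call takes 0.05 s, during which the arm holds its last target. There are 200 camera calls.

## Working session

There is one attempt and no reset: what is moved stays moved. The work goes in short steps, Python scripts to look and compute and a tool call to move; the robot and the scene stay as the last step left them, time stands still between calls to the robot, and variables do not carry over. Pictures are saved under pics/ and viewed, about 12 in all and at most 16, crops included, and the job is handed in when it is done.

Besides the shell and the picture viewer there is one more tool, called by a JSON object that holds its "name" and its "arguments". move_arm: Moves the arm, as the interface text tells. Its arguments: {"type":"object","properties":{"increments":{"type":"array"}},"required":["increments"]}

```bash
mkdir -p pics; ls
python3 - <<'E'
from workcell import bot
import cv2, numpy as np
o=bot.get_obs(); print({k:np.round(v,3) for k,v in o.items()})
for n in ("scene","top"):
    im,d=bot.camera(n); cv2.imwrite(f"pics/{n}0.png",im); np.save(f"pics/{n}0.npy",d)
    p=bot.camera_params(n); R,_=cv2.Rodrigues(np.array(p["rvec"],float)); print(n,np.round(p["camera_matrix"],1).tolist(),(-R.T@np.ravel(p["tvec"])).round(3),R.round(3).tolist())
print(bot.camera_params("wrist"))
E
```

```text
pics
{'clock': np.float64(0.0), 'joint_pos': array([-1.274,  0.241,  0.004,  1.335,  0.   ,  1.571]), 'joint_vel': array([ 0.001, -0.001,  0.002, -0.   ,  0.001, -0.   ]), 'tau': array([-1.0000e-03, -3.7232e+01,  2.5241e+01,  1.7000e-02, -0.0000e+00,
       -0.0000e+00]), 'eef_pos': array([ 0.146, -0.478,  0.23 ]), 'tool_rot': array([-0.105,  0.7  , -0.699,  0.104]), 'ft_force': array([-0.328,  0.097,  0.409]), 'ft_torque': array([-0.017, -0.002,  0.065]), 'grip_width': np.float64(0.085)}
scene [[487.8, 0.0, 253.1], [0.0, 487.8, 197.3], [0.0, 0.0, 1.0]] [ 0.978 -0.729  0.954] [[0.791, 0.611, 0.014], [0.445, -0.559, -0.7], [-0.42, 0.56, -0.714]]
top [[461.8, 0.0, 249.6], [0.0, 461.8, 198.6], [0.0, 0.0, 1.0]] [ 0.357 -0.033  1.304] [[0.012, -1.0, -0.014], [-0.997, -0.011, -0.082], [0.082, 0.015, -0.997]]
{'camera_matrix': array([[266.35193217,   0.        , 253.23849255],
       [  0.        , 266.35193217, 193.39569211],
       [  0.        ,   0.        ,   1.        ]]), 'T_tool_cam': array([[ 4.69063531e-04,  9.61923291e-01,  2.73319159e-01,
        -6.88849704e-02],
       [-4.68251550e-04, -2.73318948e-01,  9.61923351e-01,
        -1.43978674e-01],
       [ 9.99999780e-01, -5.79185284e-04,  3.22218121e-04,
        -4.63453082e-04],
       [ 0.00000000e+00,  0.00000000e+00,  0.00000000e+00,
         1.00000000e+00]])}
```

View pics/scene0.png

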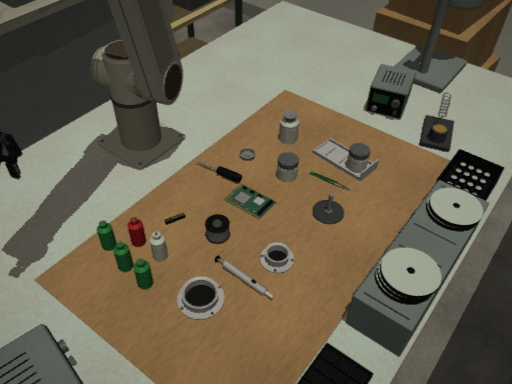

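View pics/top0.png

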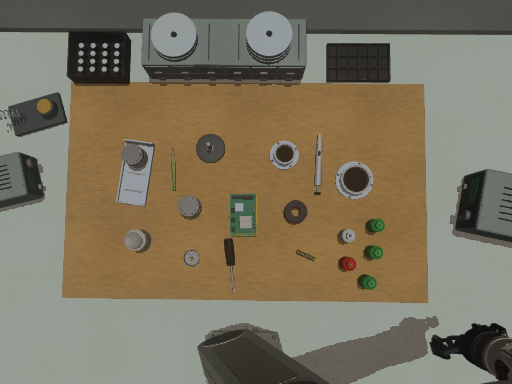

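Scene view: flux (white) at about (159,246), with green and red decoys round it. Top view: flux (348,236), spool (295,212), new jar (189,207), old jar (134,155) at the lane's rear, solvent (138,240), spindle (210,148), small well (284,154), large well (355,180), board (243,215).

```bash
cat > h.py <<'E'
import cv2, numpy as np
from scipy.spatial.transform import Rotation as Ro
from workcell import bot
def cloud(name,d,obs=None):
    p=bot.camera_params(name); K=np.array(p["camera_matrix"]); v,u=np.mgrid[:384,:512]
    c=np.stack([(u-K[0,2])/K[0,0]*d,(v-K[1,2])/K[1,1]*d,d],-1)
    if name=="wrist":
        T=np.array(p["T_tool_cam"]); t=c@T[:3,:3].T+T[:3,3]
        w=t@Ro.from_quat(obs["tool_rot"]).as_matrix().T+obs["eef_pos"]
    else:
        R,_=cv2.Rodrigues(np.array(p["rvec"],float)); w=(c-np.ravel(p["tvec"]))@R
    w[d==0]=np.nan
    return w
def circ(w,near,r,zlo,zhi):
    m=(np.hypot(w[...,0]-near[0],w[...,1]-near[1])<r)&(w[...,2]>zlo)&(w[...,2]<zhi)
    q=w[m]
    if len(q)<5: return None
    (c,rr)=cv2.minEnclosingCircle(q[:,:2].astype(np.float32))
    return np.round(c,4),round(2e3*rr,1),len(q),np.round(np.median(q[:,2]),4),np.round(q[:,:2].mean(0),4)
def wrist(name):
    o=bot.get_obs(); im,d=bot.camera("wrist"); cv2.imwrite(f"pics/{name}.png",im); return o,im,d,cloud("wrist",d,o)
E
python3 - <<'E'
from h import *
for n in("top",):
    d=np.load(f"pics/{n}0.npy"); w=cloud(n,d)
    bench=w[100:290,80:420]; print("bench z",np.nanmedian(bench[...,2]))
    px=dict(old=(134,155,.05,.062,.08),new=(189,207,.05,.055,.08),solv=(138,240,.05,.075,.1),flux=(348,236,.04,.07,.1),spool=(295,212,.05,.035,.055),spindle=(210,148,.06,.004,.015),rod=(210,148,.04,.05,.08),ws=(284,154,.06,.02,.035),wl=(355,180,.07,.02,.035),lane=(136,172,.15,.002,.04),board=(243,215,.1,.001,.015))
    px['wsfl']=(284,154,.06,.002,.035); px['wlfl']=(355,180,.07,.002,.035)
    for k,(u,v,r,a,b) in px.items():
        print(k,w[v,u].round(3),circ(w,w[v,u],r,a,b))
    m=((w[...,2]>.006)&(w[...,2]<.05)).astype(np.uint8); m[:,:100]=0;m[:,175:]=0;m[:130]=0;m[215:]=0
    q=w[m>0]; rc=cv2.minAreaRect(q[:,:2].astype(np.float32)); print(rc,cv2.boxPoints(rc))
E
```

```text
bench z 0.0004980483109860364
old [0.574 0.3   0.069] (array([0.5768, 0.3076]), 59.2, 348, np.float64(0.0677), array([0.5766, 0.3068]))
new [0.435 0.149 0.062] (array([0.4388, 0.1505]), 59.1, 368, np.float64(0.0633), array([0.4385, 0.1506]))
solv [0.345 0.276 0.092] (array([0.3457, 0.2922]), 44.2, 221, np.float64(0.0892), array([0.3454, 0.2925]))
flux [ 0.361 -0.275  0.083] (array([ 0.3617, -0.2774]), 27.8, 65, np.float64(0.0815), array([ 0.3631, -0.2777]))
spool [ 0.427 -0.142  0.001] (array([ 0.4281, -0.1399]), 61.7, 334, np.float64(0.0445), array([ 0.4278, -0.14  ]))
spindle [0.602 0.098 0.031] (array([0.6014, 0.0977]), 117.6, 613, np.float64(0.0077), array([0.6056, 0.1001]))
rod [0.602 0.098 0.031] (array([0.6068, 0.1004]), 11.6, 19, np.float64(0.0674), array([0.6065, 0.1002]))
ws [ 0.592 -0.11   0.002] (array([ 0.5918, -0.1094]), 61.1, 139, np.float64(0.0265), array([ 0.5924, -0.1096]))
wl [ 0.519 -0.31   0.009] (array([ 0.5207, -0.3085]), 85.5, 234, np.float64(0.0263), array([ 0.5227, -0.3103]))
lane [0.536 0.31  0.008] (array([0.5356, 0.3095]), 300.1, 2794, np.float64(0.004), array([0.5315, 0.3092]))
board [0.417 0.004 0.   ] (array([0.4175, 0.0039]), 199.6, 1887, np.float64(0.0032), array([0.4175, 0.0048]))
wsfl [ 0.592 -0.11   0.002] (array([ 0.592 , -0.1098]), 119.2, 695, np.float64(0.005), array([ 0.5913, -0.1086]))
wlfl [ 0.519 -0.31   0.009] (array([ 0.5192, -0.3099]), 139.7, 1104, np.float64(0.0051), array([ 0.5201, -0.3081]))
((0.5379565954208374, 0.3051418662071228), (0.23907992243766785, 0.20846636593341827), 1.806748867034912) [[0.41518977 0.4055543 ]
 [0.42176238 0.19719158]
 [0.66072345 0.20472944]
 [0.65415084 0.41309214]]
```

```bash
cat >> h.py <<'E'
def R(): return Ro.from_quat(bot.get_obs()["tool_rot"]).as_matrix()
def plan(*pts,dyaw=0):
    "tool-axis shifts (in units of 0.2 m) from the present pose through world pts, dyaw = twist (rad) done first"
    o=bot.get_obs(); Rm=R()@Ro.from_rotvec([0,dyaw,0]).as_matrix(); p=o["eef_pos"]
    print("pose",p.round(4),"w",round(float(o["grip_width"]),4),"t",round(float(o["clock"]),2),"F",o["ft_force"].round(1))
    for q in pts:
        s=Rm.T@(np.array(q)-p)/.2; print(q,"lin",s.round(3),"mm",np.round(200*np.linalg.norm(s))); p=np.array(q)
E
python3 - <<'E'
from h import *
Rm=R(); print(Rm.round(3))
d=np.load("pics/top0.npy"); w=cloud("top",d)
m=((w[...,2]>.0075)&(w[...,2]<.04)); X=w[...,0];Y=w[...,1]
m&=(abs(X-.535)<.12)&(abs(Y-.31)<.075)
n,lab,st,ce=cv2.connectedComponentsWithStats(m.astype(np.uint8),connectivity=8)
for i in range(1,n):
    if st[i,4]>15:
        q=w[lab==i]; rc=cv2.minAreaRect(q[:,:2].astype(np.float32)); print(st[i],rc)
# side walls
# height profile across back plate & lip
s=m&(X>.6)&(w[...,2]>.025); print("back",s.sum(),w[s].mean(0),np.polyfit(Y[s],X[s],1))
for lo,hi in((.24,.29),(.33,.38)):
    s=m&(Y>lo)&(Y<hi)&(X<.53)&(X>.46)&(w[...,2]<.016); print("wall",s.sum(),w[s].mean(0),np.polyfit(X[s],Y[s],1))
s=m&(X<.47)&(abs(Y-.31)<.03);print("lip",s.sum(),w[s].mean(0) if s.sum() else 0)
# neighbours of flux
for u,v in((375,226),(375,253),(348,264)): print(w[v,u].round(3))
E
```

```text
[[-0.956 -0.001  0.292]
 [-0.292  0.002 -0.956]
 [-0.    -1.    -0.002]]
[124 139  31  13 106] ((0.611602246761322, 0.3024618327617645), (0.08323915302753448, 0.021301252767443657), 81.62496948242188)
[132 151  16  18  63] ((0.564755380153656, 0.2907920479774475), (0.019274218007922173, 0.05337665602564812), 53.82179260253906)
[144 153   9  46  85] ((0.5262117385864258, 0.2768024802207947), (0.011523008346557617, 0.12999799847602844), 82.56861877441406)
[120 161   4  18  32] ((0.5419419407844543, 0.35045549273490906), (0.006906362250447273, 0.04943171143531799), 86.02656555175781)
[116 180   5  22  41] ((0.4822840690612793, 0.35779428482055664), (0.004933361429721117, 0.0602433905005455), 83.59419250488281)
back 56 [0.61904564 0.30026747 0.0324381 ] [0.12874068 0.58038901]
wall 48 [0.49284342 0.27707468 0.01079962] [-0.02423122  0.28901688]
wall 58 [0.49512701 0.35229232 0.01051402] [-0.06790833  0.38591557]
lip 35 [0.45026276 0.30133284 0.00978362]
[ 0.389 -0.348  0.072]
[ 0.318 -0.344  0.085]
[ 0.289 -0.274  0.084]
```

{"name": "move_arm", "arguments": {"increments": [{"grip": 0,"linear": [0,0,0],"twist": -0.0713},{"grip": 0,"linear": [0,0,0],"twist": -0.0713},{"grip": 0,"linear": [0,0,0],"twist": -0.0713},{"grip": 0,"linear": [0,0,0],"twist": -0.0713},{"grip": 0,"linear": [0,0,0],"twist": -0.0713}]}}

```text
clock: 0.6
eef_pos: [0.1455, -0.4757, 0.2277]
tool_rot: [-0.35, 0.617, -0.611, 0.351]
ft_force: [-0.2, 1.1, -0.4]
grip_width: 0.0856
```

{"name": "move_arm", "arguments": {"increments": [{"grip": 0,"linear": [0,0,0],"twist": -0.0713},{"grip": 0,"linear": [0,0,0],"twist": -0.0713},{"grip": 0,"linear": [0,0,0],"twist": -0.0713},{"grip": 0,"linear": [0,0,0],"twist": -0.0713},{"grip": 0,"linear": [0,0,0],"twist": -0.0713}]}}

```text
clock: 1.1
eef_pos: [0.1449, -0.4738, 0.2248]
tool_rot: [-0.547, 0.449, -0.44, 0.553]
ft_force: [0.6, 0.6, 0.2]
grip_width: 0.0856
```

{"name": "move_arm", "arguments": {"increments": [{"grip": 0,"linear": [0,0,0],"twist": -0.0713},{"grip": 0,"linear": [0,0,0],"twist": -0.0713},{"grip": 0,"linear": [0,0,0],"twist": -0.0713},{"grip": 0,"linear": [0,0,0],"twist": -0.0713},{"grip": 0,"linear": [0,0,0],"twist": -0.0713}]}}

```text
clock: 1.6
eef_pos: [0.1443, -0.4719, 0.2221]
tool_rot: [-0.667, 0.219, -0.21, 0.68]
ft_force: [0.3, -0.0, -0.2]
grip_width: 0.0852
```

{"name": "move_arm", "arguments": {"increments": [{"grip": 0,"linear": [0,0,0],"twist": -0.0713},{"grip": 0,"linear": [0,0,0],"twist": -0.0713},{"grip": 0,"linear": [0,0,0],"twist": -0.0713},{"grip": 0,"linear": [0,0,0],"twist": -0.0713},{"grip": 0,"linear": [0,0,0],"twist": -0.0713}]}}

```text
clock: 2.1
eef_pos: [0.1437, -0.4699, 0.2193]
tool_rot: [-0.696, -0.043, 0.047, 0.715]
ft_force: [0.5, -0.2, 0.3]
grip_width: 0.0853
```

Run:
```python
from h import *
print(R().round(3)); plan((.428,-.14,.2),(.428,-.14,.005)); print(bot.get_obs()["joint_pos"].round(3))
```

```text
[[ 0.992 -0.008 -0.127]
 [ 0.127  0.027  0.992]
 [-0.005 -1.     0.028]]
pose [ 0.1437 -0.4699  0.2193] w 0.0853 t 2.1 F [ 0.5 -0.2  0.3]
(0.428, -0.14, 0.2) lin [1.619 0.129 1.453] mm 436.0
(0.428, -0.14, 0.005) lin [ 0.005  0.975 -0.027] mm 195.0
[-1.274  0.252 -0.012  1.335 -0.    -1.401]
```

{"name": "move_arm", "arguments": {"increments": [{"grip": 0,"linear": [0.162,0.01,0.145],"twist": 0},{"grip": 0,"linear": [0.162,0.01,0.145],"twist": 0},{"grip": 0,"linear": [0.162,0.01,0.145],"twist": 0},{"grip": 0,"linear": [0.162,0.01,0.145],"twist": 0},{"grip": 0,"linear": [0.162,0.01,0.145],"twist": 0}]}}

```text
clock: 2.6
eef_pos: [0.2866, -0.3037, 0.2095]
tool_rot: [-0.695, -0.039, 0.044, 0.716]
ft_force: [0.8, 0.3, 0.0]
grip_width: 0.0855
```

{"name": "move_arm", "arguments": {"increments": [{"grip": 0,"linear": [0.162,0.01,0.145],"twist": 0},{"grip": 0,"linear": [0.162,0.01,0.145],"twist": 0},{"grip": 0,"linear": [0.162,0.01,0.145],"twist": 0},{"grip": 0,"linear": [0.162,0.01,0.145],"twist": 0},{"grip": 0,"linear": [0.162,0.01,0.145],"twist": 0}]}}

```text
clock: 3.1
eef_pos: [0.4337, -0.1322, 0.2012]
tool_rot: [-0.695, -0.038, 0.045, 0.716]
ft_force: [0.8, -1.3, -0.1]
grip_width: 0.0855
```

```bash
cat >> h.py <<'E'
def tilt(): o=bot.get_obs(); q=o["joint_pos"]; print("ydir",R()[:,1].round(3),"xdir",R()[:,0].round(3),"pitch err",round(float(q[1]-q[2]+q[3]-np.pi/2),3),"q",q.round(3))
E
python3 - <<'E'
from h import *
tilt(); plan((.428,-.14,.2),(.428,-.14,.005))
E
```

```text
ydir [-0.012  0.029 -1.   ] xdir [ 0.993  0.116 -0.008] pitch err 0.02 q [-0.312  0.181 -0.15   1.259  0.024 -0.429]
pose [ 0.4337 -0.1322  0.2012] w 0.0855 t 3.1 F [ 0.8 -1.3 -0.1]
(0.428, -0.14, 0.2) lin [-0.033  0.005 -0.035] mm 10.0
(0.428, -0.14, 0.005) lin [ 0.008  0.975 -0.03 ] mm 195.0
```

Run:
```python
from h import *
o,im,d,w=wrist("w1")
print(circ(w,(.428,-.14),.05,.035,.055)); plan((.428,-.14,.1),(.428,-.14,.005))
```

```text
(array([ 0.4265, -0.1392]), 62.1, 1869, np.float64(0.0462), array([ 0.4256, -0.1396]))
pose [ 0.4379 -0.1275  0.201 ] w 0.0852 t 3.15 F [3.8 3.2 0.8]
(0.428, -0.14, 0.1) lin [-0.055  0.503 -0.073] mm 102.0
(0.428, -0.14, 0.005) lin [ 0.002  0.475 -0.016] mm 95.0
```

View pics/w1.png

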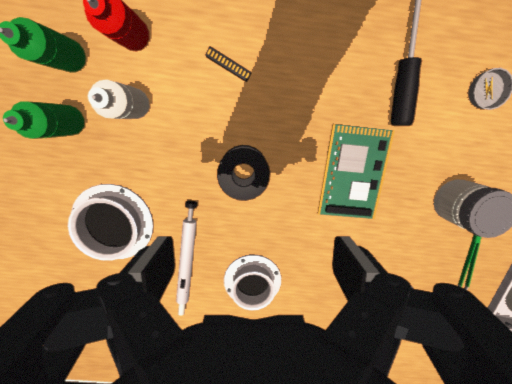

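Wrist view: spool at (243,172), flux (115,100), board (357,172); the spool agrees with the top view to 1.5 mm. Descending.

{"name": "move_arm", "arguments": {"increments": [{"grip": 0,"linear": [-0.02,0.165,-0.024],"twist": 0},{"grip": 0,"linear": [-0.02,0.165,-0.024],"twist": 0},{"grip": 0,"linear": [-0.02,0.165,-0.024],"twist": 0},{"grip": 0,"linear": [0,0,0],"twist": 0},{"grip": 0,"linear": [0,0,0],"twist": 0}]}}

```text
clock: 3.65
eef_pos: [0.4293, -0.1366, 0.0989]
tool_rot: [-0.693, -0.045, 0.049, 0.717]
ft_force: [-0.2, 0.7, 1.3]
grip_width: 0.0856
```

Run:
```python
from h import *
tilt(); plan((.427,-.1397,.006))
```

```text
ydir [-0.008  0.034 -0.999] xdir [ 0.991  0.133 -0.003] pitch err 0.018 q [-0.328  0.265 -0.331  0.993  0.029 -0.462]
pose [ 0.4293 -0.1366  0.0989] w 0.0856 t 3.65 F [-0.2  0.7  1.3]
(0.427, -0.1397, 0.006) lin [-0.012  0.464 -0.03 ] mm 93.0
```

{"name": "move_arm", "arguments": {"increments": [{"grip": 0,"linear": [-0.004,0.18,-0.01],"twist": 0},{"grip": 0,"linear": [-0.004,0.18,-0.01],"twist": 0},{"grip": 0,"linear": [-0.004,0.09,-0.01],"twist": 0},{"grip": 0,"linear": [0,0,0],"twist": 0},{"grip": 0,"linear": [0,0,0],"twist": 0}]}}

```text
clock: 4.15
eef_pos: [0.4358, -0.1434, 0.0153]
tool_rot: [-0.696, -0.05, 0.043, 0.715]
ft_force: [-0.0, 0.2, 1.2]
grip_width: 0.0852
```

{"name": "move_arm", "arguments": {"increments": [{"grip": 1,"linear": [0,0,0],"twist": 0},{"grip": 1,"linear": [0,-0.003,0],"twist": 0},{"grip": 1,"linear": [0,-0.003,0],"twist": 0},{"grip": 1,"linear": [0,-0.003,0],"twist": 0},{"grip": 1,"linear": [0,-0.003,0],"twist": 0}]}}

```text
clock: 4.65
eef_pos: [0.4394, -0.144, 0.0233]
tool_rot: [-0.696, -0.053, 0.041, 0.715]
ft_force: [0.5, -1.1, -3.5]
grip_width: 0.0586
```

Run:
```python
from h import *
tilt(); plan((.427,-.1397,.006))
```

```text
ydir [ 0.016  0.027 -0.999] xdir [0.991 0.133 0.02 ] pitch err -0.006 q [-0.337  0.37  -0.42   0.774  0.031 -0.47 ]
pose [ 0.4394 -0.144   0.0233] w 0.0586 t 4.65 F [ 0.5 -1.1 -3.5]
(0.427, -0.1397, 0.006) lin [-0.06   0.086  0.027] mm 22.0
```

Run:
```python
from h import *
o,im,d,w=wrist("w2")
print(circ(w,(.43,-.14),.05,.03,.07)); plan((.427,-.1397,.006))
im,d=bot.camera("top"); w=cloud("top",d); print(circ(w,(.43,-.14),.05,.03,.055))
im,d=bot.camera("scene");cv2.imwrite("pics/s2.png",cv2.resize(im[150:290,130:300],None,fx=4,fy=4))
```

```text
(array([ 0.4307, -0.1455]), 86.2, 13111, np.float64(0.0499), array([ 0.4276, -0.1457]))
pose [ 0.4394 -0.144   0.0233] w 0.0582 t 4.7 F [ 0.4  0.3 -3.2]
(0.427, -0.1397, 0.006) lin [-0.06   0.086  0.027] mm 22.0
None
```

View pics/w2.png

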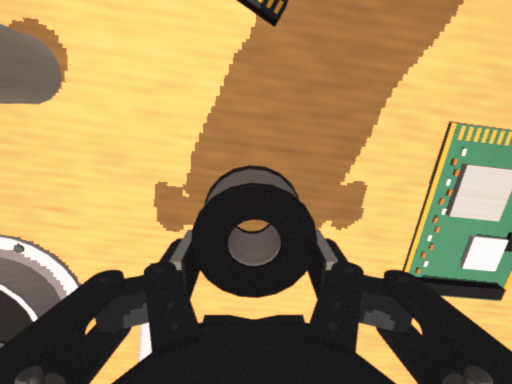

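The spool is held about 9 mm off-centre of the pads and lifted about 4 mm (bore at (255,242)). I'll lower it, open, centre and grip again.

{"name": "move_arm", "arguments": {"increments": [{"grip": 1,"linear": [0,0.008,0],"twist": 0},{"grip": 1,"linear": [0,0.008,0],"twist": 0},{"grip": 1,"linear": [0,0.008,0],"twist": 0},{"grip": 1,"linear": [0,0.008,0],"twist": 0},{"grip": 1,"linear": [0,0.0,0],"twist": 0}]}}

```text
clock: 5.3
eef_pos: [0.439, -0.144, 0.0202]
tool_rot: [-0.696, -0.053, 0.04, 0.715]
ft_force: [0.5, 0.1, -3.1]
grip_width: 0.058
```

Run:
```python
from h import *
o,im,d,w=wrist("w3")
print(circ(w,(.43,-.145),.025,.03,.07)); tilt();plan((.427,-.1397,.006))
```

```text
(array([ 0.43 , -0.145]), 50.2, 6309, np.float64(0.0466), array([ 0.4306, -0.145 ]))
ydir [ 0.017  0.027 -0.999] xdir [0.991 0.132 0.02 ] pitch err -0.007 q [-0.337  0.375 -0.424  0.765  0.031 -0.47 ]
pose [ 0.4392 -0.1441  0.02  ] w 0.0584 t 5.35 F [ 0.   0.8 -3.7]
(0.427, -0.1397, 0.006) lin [-0.059  0.07   0.028] mm 19.0
```

{"name": "move_arm", "arguments": {"increments": [{"grip": 1,"linear": [0,0.01,0],"twist": 0},{"grip": 1,"linear": [0,0.01,0],"twist": 0},{"grip": 0,"linear": [0,0.005,0],"twist": 0},{"grip": 0,"linear": [0,0.005,0],"twist": 0},{"grip": 0,"linear": [0,0.005,0],"twist": 0}]}}

```text
clock: 5.85
eef_pos: [0.4405, -0.1448, 0.0173]
tool_rot: [-0.697, -0.054, 0.039, 0.714]
ft_force: [-0.1, 0.1, 0.0]
grip_width: 0.0851
```

Run:
```python
from h import *
o,im,d,w=wrist("w4")
print(circ(w,(.43,-.145),.035,.04,.055)); tilt();plan((.431,-.1448,.008))
```

```text
(array([ 0.4283, -0.1457]), 62.2, 10076, np.float64(0.0463), array([ 0.4263, -0.1461]))
ydir [ 0.02   0.025 -0.999] xdir [0.991 0.131 0.023] pitch err -0.01 q [-0.338  0.379 -0.428  0.753  0.031 -0.469]
pose [ 0.4403 -0.1447  0.017 ] w 0.0856 t 5.9 F [-0.1  0.4 -0.2]
(0.431, -0.1448, 0.008) lin [-0.047  0.044  0.005] mm 13.0
```

{"name": "move_arm", "arguments": {"increments": [{"grip": 0,"linear": [-0.013,0.014,0],"twist": 0},{"grip": 0,"linear": [-0.013,0.014,0],"twist": 0},{"grip": 0,"linear": [-0.013,0.014,0],"twist": 0},{"grip": 0,"linear": [-0.013,0.014,0],"twist": 0},{"grip": 0,"linear": [-0.013,0.014,0],"twist": 0}]}}

```text
clock: 6.4
eef_pos: [0.4265, -0.146, 0.0006]
tool_rot: [-0.697, -0.054, 0.04, 0.714]
ft_force: [0.1, -0.4, -0.1]
grip_width: 0.0852
```

{"name": "move_arm", "arguments": {"increments": [{"grip": 1,"linear": [-0.001,0.004,0],"twist": 0},{"grip": 1,"linear": [-0.001,0.004,0],"twist": 0},{"grip": 1,"linear": [-0.001,0.004,0],"twist": 0},{"grip": 1,"linear": [-0.001,0.004,0],"twist": 0},{"grip": 1,"linear": [0,0.004,0],"twist": 0}]}}

```text
clock: 6.9
eef_pos: [0.4253, -0.1463, -0.0008]
tool_rot: [-0.697, -0.054, 0.039, 0.714]
ft_force: [-3.0, 0.6, 6.4]
grip_width: 0.0586
```

Run:
```python
from h import *
o,im,d,w=wrist("w5")
print(circ(w,(.43,-.145),.025,.04,.055)); tilt();plan((.431,-.1448,.12))
```

```text
(array([ 0.43 , -0.145]), 50.1, 4693, np.float64(0.0466), array([ 0.4223, -0.1454]))
ydir [ 0.019  0.025 -1.   ] xdir [0.991 0.131 0.022] pitch err -0.009 q [-0.351  0.388 -0.48   0.694  0.03  -0.483]
pose [ 0.4253 -0.1462 -0.0008] w 0.0588 t 6.95 F [-2.9  1.1  6.3]
(0.431, -0.1448, 0.12) lin [ 0.042 -0.603  0.017] mm 121.0
```

{"name": "move_arm", "arguments": {"increments": [{"grip": 1,"linear": [0,-0.05,0],"twist": 0},{"grip": 1,"linear": [0,-0.12,0],"twist": 0},{"grip": 1,"linear": [0,-0.2,0],"twist": 0},{"grip": 1,"linear": [0,-0.15,0],"twist": 0},{"grip": 1,"linear": [0,-0.08,0],"twist": 0}]}}

```text
clock: 7.45
eef_pos: [0.4187, -0.1477, 0.121]
tool_rot: [-0.696, -0.05, 0.043, 0.715]
ft_force: [1.4, -0.3, -2.7]
grip_width: 0.0589
```

Run:
```python
from h import *
tilt();plan((.607,.1003,.12))
```

```text
ydir [ 0.008  0.029 -1.   ] xdir [0.991 0.131 0.012] pitch err 0.002 q [-0.359  0.217 -0.329  1.026  0.03  -0.491]
pose [ 0.4187 -0.1477  0.121 ] w 0.0589 t 7.45 F [ 1.4 -0.3 -2.7]
(0.607, 0.1003, 0.12) lin [1.096 0.048 1.105] mm 311.0
```

{"name": "move_arm", "arguments": {"increments": [{"grip": 1,"linear": [0.1,0.003,0.1],"twist": 0},{"grip": 1,"linear": [0.16,0.005,0.16],"twist": 0},{"grip": 1,"linear": [0.16,0.005,0.16],"twist": 0},{"grip": 1,"linear": [0.16,0.005,0.16],"twist": 0},{"grip": 1,"linear": [0.16,0.005,0.16],"twist": 0}]}}

```text
clock: 7.95
eef_pos: [0.549, 0.0174, 0.1278]
tool_rot: [-0.698, -0.047, 0.037, 0.714]
ft_force: [-0.3, -1.6, -2.1]
grip_width: 0.0584
```

{"name": "move_arm", "arguments": {"increments": [{"grip": 1,"linear": [0.16,0.005,0.16],"twist": 0},{"grip": 1,"linear": [0.12,0.005,0.12],"twist": 0},{"grip": 1,"linear": [0.05,0.005,0.05],"twist": 0},{"grip": 1,"linear": [0,0,0],"twist": 0},{"grip": 1,"linear": [0,0,0],"twist": 0}]}}

```text
clock: 8.45
eef_pos: [0.6095, 0.1003, 0.1259]
tool_rot: [-0.697, -0.049, 0.041, 0.714]
ft_force: [-0.4, -0.6, -2.4]
grip_width: 0.0587
```

Run:
```python
from h import *
o,im,d,w=wrist("w6")
p=o["eef_pos"]; print(circ(w,(.607,.1),.03,.055,.08))
sp=circ(w,p-R()[:,1]*.0,.04,p[2]+.035,p[2]+.055); print("spool",sp)
tilt();plan((.607,.1003,.12))
im,d=bot.camera("top"); w=cloud("top",d); print(circ(w,(.607,.1),.05,p[2]+.035,p[2]+.055))
```

```text
(array([0.6042, 0.1009]), 11.3, 64, np.float64(0.0615), array([0.6012, 0.1008]))
spool (array([0.6014, 0.0992]), 78.3, 10437, np.float64(0.173), array([0.6015, 0.0989]))
ydir [ 0.01   0.025 -1.   ] xdir [0.992 0.127 0.013] pitch err -0.014 q [0.151 0.521 0.14  1.176 0.023 0.024]
pose [0.6093 0.1001 0.1258] w 0.0591 t 8.5 F [ 0.2 -1.4 -4.3]
(0.607, 0.1003, 0.12) lin [-0.012  0.029  0.002] mm 6.0
(array([0.6103, 0.0588]), 16.9, 15, np.float64(0.1772), array([0.6094, 0.058 ]))
```

View pics/w6.png

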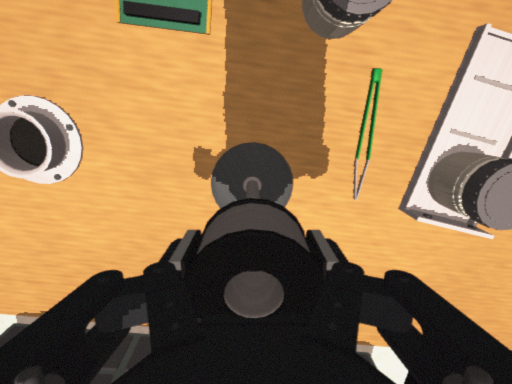

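{"name": "move_arm", "arguments": {"increments": [{"grip": 1,"linear": [-0.013,0.01,0.003],"twist": 0},{"grip": 1,"linear": [-0.013,0.01,0.003],"twist": 0},{"grip": 1,"linear": [0,0.06,0],"twist": 0},{"grip": 1,"linear": [0,0.08,0],"twist": 0},{"grip": 1,"linear": [0,0.06,0],"twist": 0}]}}

```text
clock: 9.05
eef_pos: [0.6035, 0.0974, 0.0823]
tool_rot: [-0.697, -0.048, 0.037, 0.714]
ft_force: [0.5, 0.4, -3.4]
grip_width: 0.0591
```

Run:
```python
from h import *
tilt();plan((.6038,.1005,.06),(.6038,.1005,.007))
```

```text
ydir [ 0.014  0.025 -1.   ] xdir [0.993 0.12  0.017] pitch err -0.018 q [0.149 0.542 0.055 1.066 0.022 0.028]
pose [0.6035 0.0974 0.0823] w 0.0591 t 9.05 F [ 0.5  0.4 -3.4]
(0.6038, 0.1005, 0.06) lin [0.001 0.112 0.013] mm 22.0
(0.6038, 0.1005, 0.007) lin [-0.005  0.265 -0.006] mm 53.0
```

{"name": "move_arm", "arguments": {"increments": [{"grip": 1,"linear": [0,0.0,0.008],"twist": 0},{"grip": 1,"linear": [0,0.0,0.008],"twist": 0},{"grip": 1,"linear": [0,0.03,0],"twist": 0},{"grip": 1,"linear": [0,0.05,0],"twist": 0},{"grip": 1,"linear": [0,0.05,0],"twist": 0}]}}

```text
clock: 9.55
eef_pos: [0.6033, 0.1012, 0.0542]
tool_rot: [-0.697, -0.048, 0.037, 0.714]
ft_force: [0.3, 0.2, -3.2]
grip_width: 0.0588
```

Run:
```python
from h import *
tilt();plan((.6038,.1005,.007))
o,im,d,w=wrist("w7"); cv2.imwrite("pics/w7.png",im[150:,130:380])
```

```text
ydir [ 0.014  0.025 -1.   ] xdir [0.993 0.12  0.017] pitch err -0.018 q [0.155 0.57  0.022 1.005 0.022 0.035]
pose [0.6033 0.1012 0.0542] w 0.0588 t 9.55 F [ 0.3  0.2 -3.2]
(0.6038, 0.1005, 0.007) lin [-0.002  0.236 -0.009] mm 47.0
```

View pics/w7.png

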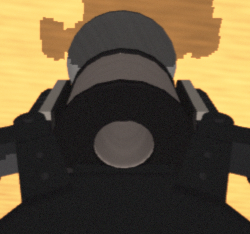

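The bore sits over the rod: the spool's bottom is about 13 mm below the rod top with no contact force. Continuing down.

{"name": "move_arm", "arguments": {"increments": [{"grip": 1,"linear": [0,0.04,-0.002],"twist": 0},{"grip": 1,"linear": [0,0.06,-0.002],"twist": 0},{"grip": 1,"linear": [0,0.05,0],"twist": 0},{"grip": 1,"linear": [0,0.03,0],"twist": 0},{"grip": 1,"linear": [0,0.01,0],"twist": 0}]}}

```text
clock: 10.1
eef_pos: [0.6018, 0.101, 0.0094]
tool_rot: [-0.698, -0.046, 0.039, 0.714]
ft_force: [-0.2, -0.4, -2.8]
grip_width: 0.0589
```

Run:
```python
from h import *
tilt();plan((.6038,.1005,.007))
```

```text
ydir [ 0.009  0.024 -1.   ] xdir [0.993 0.12  0.012] pitch err -0.012 q [ 0.155  0.621 -0.021  0.917  0.022  0.035]
pose [0.6018 0.101  0.0094] w 0.0589 t 10.1 F [-0.2 -0.4 -2.8]
(0.6038, 0.1005, 0.007) lin [ 0.009  0.012 -0.004] mm 3.0
```

Lower the last 2 mm or so, then open, and rise.

{"name": "move_arm", "arguments": {"increments": [{"grip": 1,"linear": [0.003,0.007,0],"twist": 0},{"grip": 1,"linear": [0.002,0.007,0],"twist": 0},{"grip": 1,"linear": [0,0.005,0],"twist": 0},{"grip": 1,"linear": [0,0.003,0],"twist": 0},{"grip": 1,"linear": [0,0.0,0],"twist": 0}]}}

```text
clock: 10.6
eef_pos: [0.6034, 0.1013, 0.0078]
tool_rot: [-0.698, -0.047, 0.038, 0.714]
ft_force: [0.2, -0.2, -3.5]
grip_width: 0.0592
```

{"name": "move_arm", "arguments": {"increments": [{"grip": 0,"linear": [0,0,0],"twist": 0},{"grip": 0,"linear": [0,0,0],"twist": 0},{"grip": 0,"linear": [0,0,0],"twist": 0},{"grip": 0,"linear": [0,0,0],"twist": 0},{"grip": 0,"linear": [0,0,0],"twist": 0}]}}

```text
clock: 11.1
eef_pos: [0.6061, 0.1018, 0.0095]
tool_rot: [-0.697, -0.049, 0.036, 0.714]
ft_force: [-0.2, -0.6, -0.4]
grip_width: 0.0857
```

{"name": "move_arm", "arguments": {"increments": [{"grip": 0,"linear": [0,-0.05,0],"twist": 0},{"grip": 0,"linear": [0,-0.1,0],"twist": 0},{"grip": 0,"linear": [0,-0.2,0],"twist": 0},{"grip": 0,"linear": [0,-0.2,0],"twist": 0},{"grip": 0,"linear": [0,-0.15,0],"twist": 0}]}}

```text
clock: 11.6
eef_pos: [0.5998, 0.0976, 0.1504]
tool_rot: [-0.698, -0.044, 0.041, 0.714]
ft_force: [-0.1, 0.8, -0.3]
grip_width: 0.0854
```

Run:
```python
from h import *
tilt();plan((.45,-.2,.18),(.361,-.2775,.18))
o,im,d,w=wrist("w8"); print(circ(w,(.605,.1),.04,.045,.0575),circ(w,(.605,.1),.02,.0605,.08))
```

```text
ydir [ 0.004  0.023 -1.   ] xdir [0.993 0.12  0.007] pitch err -0.008 q [0.15  0.49  0.156 1.229 0.022 0.03 ]
pose [0.5998 0.0976 0.1504] w 0.0854 t 11.6 F [-0.1  0.8 -0.3]
(0.45, -0.2, 0.18) lin [-0.921 -0.186 -1.384] mm 334.0
(0.361, -0.2775, 0.18) lin [-0.488 -0.011 -0.331] mm 118.0
(array([0.6059, 0.1064]), 62.1, 2691, np.float64(0.0543), array([0.6048, 0.106 ])) (array([0.6095, 0.1025]), 9.3, 153, np.float64(0.0689), array([0.605 , 0.1013]))
```

{"name": "move_arm", "arguments": {"increments": [{"grip": 0.35,"linear": [-0.1,-0.02,-0.12],"twist": 0},{"grip": 0.35,"linear": [-0.13,-0.02,-0.16],"twist": 0},{"grip": 0.35,"linear": [-0.13,-0.02,-0.16],"twist": 0},{"grip": 0.35,"linear": [-0.13,-0.02,-0.16],"twist": 0},{"grip": 0.35,"linear": [-0.13,-0.02,-0.16],"twist": 0}]}}

```text
clock: 12.15
eef_pos: [0.5008, -0.0687, 0.1775]
tool_rot: [-0.697, -0.057, 0.035, 0.714]
ft_force: [0.3, -0.2, 0.7]
grip_width: 0.0558
```

{"name": "move_arm", "arguments": {"increments": [{"grip": 0.35,"linear": [-0.13,-0.02,-0.16],"twist": 0},{"grip": 0.35,"linear": [-0.13,-0.02,-0.16],"twist": 0},{"grip": 0.35,"linear": [-0.13,-0.02,-0.16],"twist": 0},{"grip": 0.35,"linear": [-0.13,-0.02,-0.16],"twist": 0},{"grip": 0.35,"linear": [-0.13,-0.02,-0.16],"twist": 0}]}}

```text
clock: 12.65
eef_pos: [0.3876, -0.2512, 0.1945]
tool_rot: [-0.698, -0.06, 0.033, 0.712]
ft_force: [-0.0, 0.3, -0.6]
grip_width: 0.0555
```

{"name": "move_arm", "arguments": {"increments": [{"grip": 0.35,"linear": [-0.08,-0.01,-0.1],"twist": 0},{"grip": 0.35,"linear": [-0.03,0,-0.04],"twist": 0},{"grip": 0.35,"linear": [0,0,0],"twist": 0},{"grip": 0.35,"linear": [0,0,0],"twist": 0},{"grip": 0.35,"linear": [0,0,0],"twist": 0}]}}

```text
clock: 13.15
eef_pos: [0.3671, -0.2858, 0.198]
tool_rot: [-0.7, -0.059, 0.029, 0.711]
ft_force: [-0.2, 0.3, -0.1]
grip_width: 0.0558
```

Run:
```python
from h import *
tilt();o,im,d,w=wrist("w9"); print(circ(w,(.361,-.2775),.035,.03,.12));print(circ(w,(.361,-.2775),.035,.072,.12));plan((.361,-.2775,.12))
# neighbours: tall points around
for c in((.389,-.35),(.289,-.276),(.318,-.345)): print(circ(w,c,.035,.05,.1))
```

```text
ydir [ 0.041  0.019 -0.999] xdir [0.991 0.125 0.043] pitch err -0.02 q [-0.688  0.175 -0.168  1.209  0.041 -0.813]
(array([ 0.3617, -0.2787]), 36.6, 1056, np.float64(0.0708), array([ 0.3573, -0.2798]))
(array([ 0.3614, -0.2792]), 25.6, 420, np.float64(0.085), array([ 0.3595, -0.2793]))
pose [ 0.3672 -0.2856  0.198 ] w 0.0557 t 13.2 F [-0.2 -0.4 -0.6]
(0.361, -0.2775, 0.12) lin [-0.042  0.389  0.039] mm 79.0
(array([ 0.3901, -0.3557]), 36.3, 997, np.float64(0.0711), array([ 0.3856, -0.3531]))
(array([ 0.2869, -0.2799]), 36.1, 1127, np.float64(0.0717), array([ 0.2869, -0.2804]))
(array([ 0.318, -0.351]), 36.4, 1144, np.float64(0.0714), array([ 0.3166, -0.3485]))
```

View pics/w9.png

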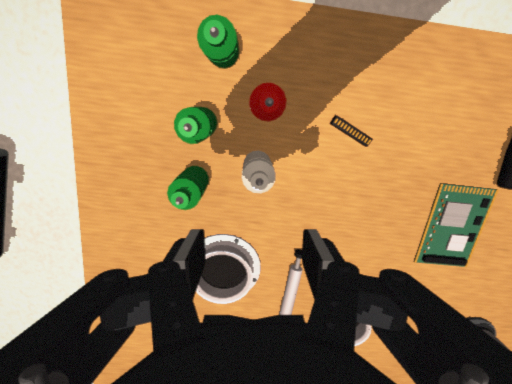

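Flux at pixel (259,175), (0.3615,−0.279); its coloured neighbours are over 70 mm away. Descend part way.

{"name": "move_arm", "arguments": {"increments": [{"grip": 0.35,"linear": [-0.02,0.08,0.018],"twist": 0},{"grip": 0.35,"linear": [-0.02,0.14,0.016],"twist": 0},{"grip": 0.35,"linear": [-0.01,0.12,0],"twist": 0},{"grip": 0.35,"linear": [0,0.05,0],"twist": 0},{"grip": 0.35,"linear": [0,0.0,0],"twist": 0}]}}

```text
clock: 13.7
eef_pos: [0.3637, -0.2746, 0.1184]
tool_rot: [-0.7, -0.064, 0.032, 0.711]
ft_force: [0.5, -0.2, 0.9]
grip_width: 0.0552
```

Run:
```python
from h import *
tilt();plan((.363,-.279,.034))
```

```text
ydir [ 0.044  0.019 -0.999] xdir [0.99  0.135 0.046] pitch err -0.023 q [-0.675  0.223 -0.33   0.995  0.042 -0.81 ]
pose [ 0.3637 -0.2746  0.1184] w 0.0552 t 13.7 F [ 0.5 -0.2  0.9]
(0.363, -0.279, 0.034) lin [-0.026  0.421 -0.026] mm 85.0
```

{"name": "move_arm", "arguments": {"increments": [{"grip": 0.35,"linear": [-0.008,0.02,-0.014],"twist": 0},{"grip": 0.35,"linear": [-0.01,0.1,-0.012],"twist": 0},{"grip": 0.35,"linear": [-0.01,0.15,0],"twist": 0},{"grip": 0.35,"linear": [0,0.1,0],"twist": 0},{"grip": 0.35,"linear": [0,0.04,0],"twist": 0}]}}

```text
clock: 14.2
eef_pos: [0.3692, -0.2836, 0.04]
tool_rot: [-0.703, -0.069, 0.029, 0.707]
ft_force: [-0.2, -0.4, 0.0]
grip_width: 0.0556
```

{"name": "move_arm", "arguments": {"increments": [{"grip": 1,"linear": [0,0.0,0],"twist": 0},{"grip": 1,"linear": [0,0.0,0],"twist": 0},{"grip": 1,"linear": [0,0.0,0],"twist": 0},{"grip": 1,"linear": [0,0.0,0],"twist": 0},{"grip": 1,"linear": [0,0.0,0],"twist": 0}]}}

```text
clock: 14.7
eef_pos: [0.3714, -0.2854, 0.043]
tool_rot: [-0.704, -0.07, 0.028, 0.706]
ft_force: [-0.4, -0.5, -0.7]
grip_width: 0.035
```

Run:
```python
from h import *
tilt();plan((.363,-.279,.034),(.42,-.2,.17),(.592,-.1096,.17))
```

```text
ydir [ 0.059  0.006 -0.998] xdir [0.989 0.139 0.059] pitch err -0.042 q [-0.683  0.328 -0.42   0.781  0.042 -0.821]
pose [ 0.3714 -0.2854  0.043 ] w 0.035 t 14.7 F [-0.4 -0.5 -0.7]
(0.363, -0.279, 0.034) lin [-0.04   0.043  0.038] mm 14.0
(0.42, -0.2, 0.17) lin [ 0.377 -0.66   0.35 ] mm 167.0
(0.592, -0.1096, 0.17) lin [0.913 0.054 0.328] mm 194.0
```

Run:
```python
from h import *
o,im,d,w=wrist("w10"); p=o["eef_pos"]
t=(w-p)@R()  # tool coords
v,u=np.mgrid[:384,:512]
for lo,hi in((-.06,-.045),(-.045,-.03),(-.03,-.01)):
    m=(abs(t[...,2])<.012)&(t[...,1]>lo)&(t[...,1]<hi)&(t[...,0]<.02)&(t[...,0]>-.06); q=t[m]; print(lo,len(q),np.round([q[:,0].min(),q[:,0].max(),q[:,2].mean()],4) if len(q) else 0)
cv2.imwrite("pics/w10.png",cv2.resize(im[90:,150:360],None,fx=2,fy=2))
```

```text
-0.06 1270 [-0.0137  0.0054 -0.0015]
-0.045 1944 [-0.0232  0.0079  0.0008]
-0.03 924 [-0.0245  0.0097  0.0001]
```

View pics/w10.png

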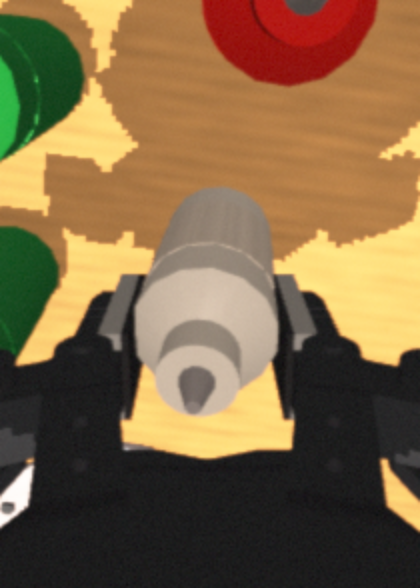

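{"name": "move_arm", "arguments": {"increments": [{"grip": 1,"linear": [0,-0.05,0],"twist": 0},{"grip": 1,"linear": [0,-0.1,0],"twist": 0},{"grip": 1,"linear": [0,-0.15,0],"twist": 0},{"grip": 1,"linear": [0,-0.12,0],"twist": 0},{"grip": 1,"linear": [0.03,-0.05,0.02],"twist": 0}]}}

```text
clock: 15.25
eef_pos: [0.3692, -0.2804, 0.1417]
tool_rot: [-0.704, -0.069, 0.029, 0.707]
ft_force: [-0.3, -0.1, -0.9]
grip_width: 0.0348
```

{"name": "move_arm", "arguments": {"increments": [{"grip": 1,"linear": [0.1,0.005,0.06],"twist": 0},{"grip": 1,"linear": [0.18,0.01,0.1],"twist": 0},{"grip": 1,"linear": [0.2,0.01,0.11],"twist": 0},{"grip": 1,"linear": [0.2,0.01,0.11],"twist": 0},{"grip": 1,"linear": [0.2,0.01,0.11],"twist": 0}]}}

```text
clock: 15.75
eef_pos: [0.534, -0.1609, 0.1518]
tool_rot: [0.707, 0.067, -0.022, -0.704]
ft_force: [0.1, -0.3, -1.8]
grip_width: 0.0347
```

{"name": "move_arm", "arguments": {"increments": [{"grip": 1,"linear": [0.16,0.01,0.1],"twist": 0},{"grip": 1,"linear": [0.1,0.005,0.06],"twist": 0},{"grip": 1,"linear": [0.04,0.0,0.02],"twist": 0},{"grip": 1,"linear": [0,0,0],"twist": 0},{"grip": 1,"linear": [0,0,0],"twist": 0}]}}

```text
clock: 16.25
eef_pos: [0.5946, -0.1118, 0.1554]
tool_rot: [0.707, 0.071, -0.023, -0.703]
ft_force: [0.9, 0.5, -2.2]
grip_width: 0.0349
```

```bash
cat >> h.py <<'E'
def held(w,o,ylo=-.03,yhi=-.01,r=.018):
    Rm=Ro.from_quat(o["tool_rot"]).as_matrix(); t=(w-o["eef_pos"])@Rm
    m=(abs(t[...,2])<.006)&(t[...,1]>ylo)&(t[...,1]<yhi)&(t[...,0]<.02)&(t[...,0]>-.06); x=np.percentile(t[m][:,0],1)+r if m.any() else np.nan
    a=o["eef_pos"]+Rm@[x,-.02,0]; print("held axis tool x",round(x,4),"world",a.round(4)); return a
E
python3 - <<'E'
from h import *
tilt();o,im,d,w=wrist("w11"); held(w,o)
print(circ(w,(.592,-.11),.045,.021,.034)); print(circ(w,(.592,-.11),.06,.002,.034)); plan((.5996,-.1086,.13),(.5996,-.1086,.043))
E
```

```text
ydir [ 0.068 -0.    -0.998] xdir [0.989 0.134 0.067] pitch err -0.067 q [-0.192  0.436  0.081  1.149  0.013 -0.326]
held axis tool x -0.0062 world [ 0.5871 -0.1126  0.1749]
(array([ 0.5896, -0.1089]), 60.9, 765, np.float64(0.0286), array([ 0.5821, -0.1105]))
(array([ 0.5917, -0.11  ]), 120.1, 5359, np.float64(0.0052), array([ 0.5795, -0.1118]))
pose [ 0.5944 -0.112   0.1555] w 0.0347 t 16.3 F [-0.   0.7 -0.4]
(0.5996, -0.1086, 0.13) lin [0.019 0.129 0.015] mm 26.0
(0.5996, -0.1086, 0.043) lin [-0.029  0.434  0.004] mm 87.0
```

View pics/w11.png

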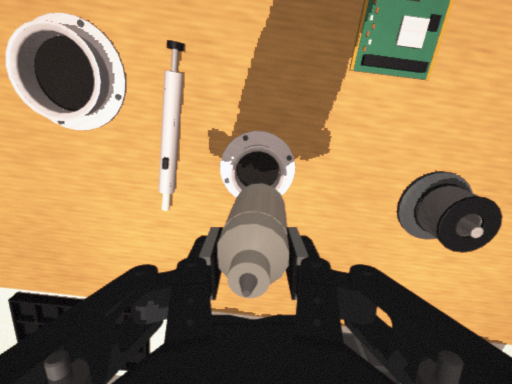

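Bottle held over the small well (well at (258,168) in the picture). Shift 5 mm and descend in stages.

{"name": "move_arm", "arguments": {"increments": [{"grip": 1,"linear": [0.011,0.0,0.006],"twist": 0},{"grip": 1,"linear": [0.008,0.04,0.006],"twist": 0},{"grip": 1,"linear": [-0.008,0.12,0],"twist": 0},{"grip": 1,"linear": [-0.008,0.12,0],"twist": 0},{"grip": 1,"linear": [-0.004,0.06,0],"twist": 0}]}}

```text
clock: 16.8
eef_pos: [0.5978, -0.1142, 0.0882]
tool_rot: [0.708, 0.07, -0.019, -0.703]
ft_force: [-0.8, -0.1, -1.2]
grip_width: 0.0344
```

Run:
```python
from h import *
tilt();o,im,d,w=wrist("w12"); a=held(w,o)
print(circ(w,(.592,-.11),.045,.021,.034)); p=o["eef_pos"]; e=np.array([.591,-.1094])-a[:2]; plan((p[0]+e[0],p[1]+e[1],p[2]),(p[0]+e[0],p[1]+e[1],.047))
```

```text
ydir [ 0.073 -0.002 -0.997] xdir [0.989 0.126 0.073] pitch err -0.073 q [-0.195  0.493 -0.015  0.991  0.012 -0.321]
held axis tool x -0.0062 world [ 0.5902 -0.1149  0.1077]
(array([ 0.5896, -0.1089]), 60.9, 1178, np.float64(0.0286), array([ 0.58  , -0.1085]))
pose [ 0.5968 -0.114   0.0865] w 0.035 t 16.85 F [-1.4 -0.3 -1.8]
(np.float64(0.5986465945182637), np.float64(-0.10865654813205601), np.float64(0.08820044756739971)) lin [ 0.013 -0.008  0.025] mm 6.0
(np.float64(0.5986465945182637), np.float64(-0.10865654813205601), 0.047) lin [-0.014  0.205  0.002] mm 41.0
```

{"name": "move_arm", "arguments": {"increments": [{"grip": 1,"linear": [0.005,0.0,0.013],"twist": 0},{"grip": 1,"linear": [0.005,0.0,0.013],"twist": 0},{"grip": 1,"linear": [-0.002,0.04,0.001],"twist": 0},{"grip": 1,"linear": [-0.003,0.05,0.001],"twist": 0},{"grip": 1,"linear": [-0.002,0.03,0.001],"twist": 0}]}}

```text
clock: 17.35
eef_pos: [0.6006, -0.1085, 0.0642]
tool_rot: [0.708, 0.071, -0.018, -0.703]
ft_force: [0.2, -0.2, -1.3]
grip_width: 0.0349
```

Run:
```python
from h import *
tilt();o,im,d,w=wrist("w13"); a=held(w,o)
p=o["eef_pos"]; e=np.array([.591,-.1094])-a[:2]; plan((p[0]+e[0],p[1]+e[1],p[2]),(p[0]+e[0],p[1]+e[1],.047))
```

```text
ydir [ 0.076 -0.003 -0.997] xdir [0.989 0.125 0.075] pitch err -0.075 q [-0.184  0.518 -0.043  0.935  0.011 -0.309]
held axis tool x -0.0062 world [ 0.5929 -0.1093  0.0837]
pose [ 0.6    -0.1084  0.0632] w 0.0344 t 17.4 F [-1.2 -0.3 -1.1]
(np.float64(0.5987013145176575), np.float64(-0.10867060245623826), np.float64(0.06423122392870487)) lin [-0.006 -0.006 -0.001] mm 2.0
(np.float64(0.5987013145176575), np.float64(-0.10867060245623826), 0.047) lin [-0.006  0.086  0.001] mm 17.0
```

{"name": "move_arm", "arguments": {"increments": [{"grip": 1,"linear": [-0.006,0.03,0],"twist": 0},{"grip": 1,"linear": [-0.003,0.03,0],"twist": 0},{"grip": 1,"linear": [-0.002,0.015,0],"twist": 0},{"grip": 1,"linear": [0,0.004,0],"twist": 0},{"grip": 1,"linear": [0,0.0,0],"twist": 0}]}}

```text
clock: 17.9
eef_pos: [0.5984, -0.1087, 0.0451]
tool_rot: [0.708, 0.07, -0.019, -0.703]
ft_force: [0.1, 0.5, -0.7]
grip_width: 0.0347
```

Run:
```python
from h import *
tilt();o,im,d,w=wrist("w14"); a=held(w,o);plan((.599,-.1086,.047))
```

```text
ydir [ 0.073 -0.002 -0.997] xdir [0.99  0.125 0.072] pitch err -0.072 q [-0.185  0.537 -0.067  0.895  0.011 -0.31 ]
held axis tool x -0.0062 world [ 0.5908 -0.1095  0.0646]
pose [ 0.5985 -0.1088  0.0452] w 0.0345 t 17.95 F [-0.5 -0.3 -1.3]
(0.599, -0.1086, 0.047) lin [ 0.003 -0.009  0.   ] mm 2.0
```

{"name": "move_arm", "arguments": {"increments": [{"grip": 1,"linear": [0,0.006,0],"twist": 0},{"grip": 1,"linear": [0,0.006,0],"twist": 0},{"grip": 1,"linear": [0,0.004,0],"twist": 0},{"grip": 1,"linear": [0,0.0,0],"twist": 0},{"grip": 1,"linear": [0,0.0,0],"twist": 0}]}}

```text
clock: 18.45
eef_pos: [0.6001, -0.1088, 0.0443]
tool_rot: [0.708, 0.071, -0.017, -0.703]
ft_force: [0.2, 0.3, -1.0]
grip_width: 0.0348
```

{"name": "move_arm", "arguments": {"increments": [{"grip": 1,"linear": [-0.005,0.01,0],"twist": 0},{"grip": 1,"linear": [-0.003,0.01,0],"twist": 0},{"grip": 1,"linear": [-0.002,0.01,0],"twist": 0},{"grip": 1,"linear": [-0.002,0.006,0],"twist": 0},{"grip": 1,"linear": [-0.001,0.004,0],"twist": 0}]}}

```text
clock: 18.95
eef_pos: [0.6022, -0.1083, 0.0441]
tool_rot: [0.708, 0.076, -0.014, -0.702]
ft_force: [-2.4, 0.5, 3.9]
grip_width: 0.0348
```

Contact at +4 N: the bottle is on the well's floor. Release and rise.

{"name": "move_arm", "arguments": {"increments": [{"grip": 0,"linear": [0,0,0],"twist": 0},{"grip": 0,"linear": [0,0,0],"twist": 0},{"grip": 0,"linear": [0,0,0],"twist": 0},{"grip": 0,"linear": [0.002,-0.03,0],"twist": 0},{"grip": 0,"linear": [0.005,-0.06,0],"twist": 0}]}}

```text
clock: 19.45
eef_pos: [0.6006, -0.1081, 0.0603]
tool_rot: [0.707, 0.074, -0.015, -0.703]
ft_force: [-0.0, 0.7, -1.1]
grip_width: 0.0855
```

{"name": "move_arm", "arguments": {"increments": [{"grip": 0,"linear": [0.01,-0.15,0],"twist": 0},{"grip": 0,"linear": [0.01,-0.2,0],"twist": 0},{"grip": 0,"linear": [0.01,-0.2,0],"twist": 0},{"grip": 0,"linear": [0.01,-0.2,0],"twist": 0},{"grip": 0,"linear": [0.01,-0.1,0],"twist": 0}]}}

```text
clock: 19.95
eef_pos: [0.5943, -0.1063, 0.2383]
tool_rot: [0.707, 0.073, -0.016, -0.703]
ft_force: [1.3, -0.2, 1.0]
grip_width: 0.0854
```

Run:
```python
from h import *
tilt();o,im,d,w=wrist("w15"); plan((.33,.1,.25),(.3457,.292,.22))
print("flux", circ(w,(.591,-.11),.03,.072,.12),circ(w,(.591,-.11),.03,.06,.073)); im,d=bot.camera("top"); w=cloud("top",d)
print(circ(w,(.591,-.11),.03,.072,.12),circ(w,(.591,-.11),.03,.055,.12))
```

```text
ydir [ 0.081 -0.    -0.997] xdir [0.989 0.126 0.08 ] pitch err -0.08 q [-0.184  0.383  0.217  1.326  0.014 -0.31 ]
pose [ 0.5958 -0.1065  0.2414] w 0.0853 t 20.0 F [ 1.3 -0.2  3. ]
(0.33, 0.1, 0.25) lin [-1.179 -0.158  1.191] mm 337.0
(0.3457, 0.292, 0.22) lin [0.186 0.155 0.944] mm 195.0
flux (array([ 0.5935, -0.1052]), 35.4, 632, np.float64(0.0763), array([ 0.5914, -0.1053])) (array([ 0.5938, -0.1054]), 36.4, 198, np.float64(0.0719), array([ 0.5891, -0.1053]))
None None
```

{"name": "move_arm", "arguments": {"increments": [{"grip": 0,"linear": [-0.1,-0.02,0.1],"twist": 0},{"grip": 0,"linear": [-0.15,-0.02,0.15],"twist": 0},{"grip": 0,"linear": [-0.16,-0.02,0.16],"twist": 0},{"grip": 0,"linear": [-0.16,-0.02,0.16],"twist": 0},{"grip": 0,"linear": [-0.16,-0.02,0.16],"twist": 0}]}}

```text
clock: 20.55
eef_pos: [0.4284, 0.0206, 0.2417]
tool_rot: [0.708, 0.071, -0.013, -0.703]
ft_force: [0.3, 0.5, 0.7]
grip_width: 0.085
```

{"name": "move_arm", "arguments": {"increments": [{"grip": 0,"linear": [-0.16,-0.02,0.16],"twist": 0},{"grip": 0,"linear": [-0.16,-0.02,0.16],"twist": 0},{"grip": 0,"linear": [-0.1,-0.02,0.1],"twist": 0},{"grip": 0,"linear": [0,0,0],"twist": 0},{"grip": 0,"linear": [0,0,0],"twist": 0}]}}

```text
clock: 21.05
eef_pos: [0.323, 0.0973, 0.2435]
tool_rot: [0.707, 0.072, -0.016, -0.703]
ft_force: [0.1, -0.5, 0.2]
grip_width: 0.0854
```

Run:
```python
from h import *
tilt();plan((.3457,.292,.22))
```

```text
ydir [ 0.078 -0.001 -0.997] xdir [0.989 0.125 0.078] pitch err -0.074 q [ 0.315 -0.154 -0.383  1.268 -0.025  0.189]
pose [0.323  0.0973 0.2435] w 0.0854 t 21.05 F [ 0.1 -0.5  0.2]
(0.3457, 0.292, 0.22) lin [0.224 0.125 0.953] mm 197.0
```

{"name": "move_arm", "arguments": {"increments": [{"grip": 0,"linear": [0,0,0],"twist": 0.001},{"grip": 0,"linear": [0,0,0],"twist": 0.001},{"grip": 0,"linear": [0,0,0],"twist": 0.001},{"grip": 0,"linear": [0,0,0],"twist": 0.001},{"grip": 0,"linear": [0,0,0],"twist": 0.001}]}}

```text
clock: 21.55
eef_pos: [0.3251, 0.0956, 0.2426]
tool_rot: [0.708, 0.066, -0.011, -0.703]
ft_force: [0.2, -0.6, -0.1]
grip_width: 0.0854
```

Run:
```python
from h import *
tilt();plan((.3457,.292,.22))
```

```text
ydir [ 0.077 -0.003 -0.997] xdir [0.991 0.109 0.076] pitch err -0.072 q [ 0.309 -0.149 -0.381  1.266 -0.026  0.199]
pose [0.3251 0.0956 0.2426] w 0.0854 t 21.55 F [ 0.2 -0.6 -0.1]
(0.3457, 0.292, 0.22) lin [0.2   0.118 0.966] mm 199.0
```

{"name": "move_arm", "arguments": {"increments": [{"grip": 0,"linear": [0.03,0.01,0.12],"twist": 0},{"grip": 0,"linear": [0.04,0.02,0.2],"twist": 0},{"grip": 0,"linear": [0.04,0.02,0.2],"twist": 0},{"grip": 0,"linear": [0.04,0.02,0.2],"twist": 0},{"grip": 0,"linear": [0.03,0.02,0.15],"twist": 0}]}}

```text
clock: 22.05
eef_pos: [0.347, 0.2748, 0.2256]
tool_rot: [0.708, 0.062, -0.005, -0.703]
ft_force: [-0.5, -0.2, 0.2]
grip_width: 0.0853
```

{"name": "move_arm", "arguments": {"increments": [{"grip": 0,"linear": [0.01,0.01,0.06],"twist": 0},{"grip": 0,"linear": [0,0,0],"twist": 0.05},{"grip": 0,"linear": [0,0,0],"twist": 0.05},{"grip": 0,"linear": [0,0,0],"twist": 0.02},{"grip": 0,"linear": [0,0,0],"twist": 0}]}}

```text
clock: 22.55
eef_pos: [0.3483, 0.2894, 0.221]
tool_rot: [0.705, -0.026, 0.08, -0.704]
ft_force: [-0.2, 0.1, 0.4]
grip_width: 0.0854
```

Run:
```python
from h import *
tilt();o,im,d,w=wrist("w16"); print(circ(w,(.346,.292),.035,.08,.12),circ(w,(.346,.292),.045,.04,.12));plan((.3457,.292,.13))
```

```text
ydir [ 0.077 -0.007 -0.997] xdir [ 0.986 -0.149  0.077] pitch err -0.052 q [ 0.731  0.111 -0.184  1.224 -0.057  0.88 ]
(array([0.3436, 0.2928]), 44.4, 1337, np.float64(0.0917), array([0.3436, 0.2929])) (array([0.3432, 0.2928]), 58.2, 2202, np.float64(0.0907), array([0.3374, 0.2936]))
pose [0.3483 0.2893 0.221 ] w 0.0853 t 22.6 F [-0.5 -0.4  0.4]
(0.3457, 0.292, 0.13) lin [-0.05   0.452  0.009] mm 91.0
```

View pics/w16.png

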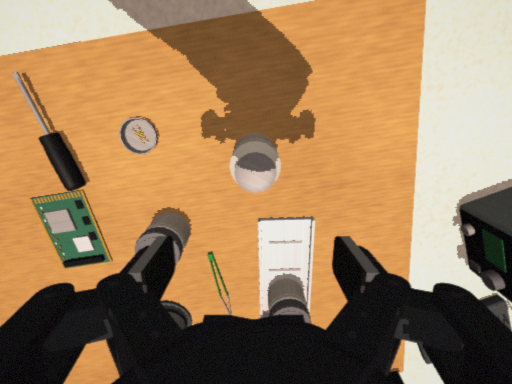

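Solvent at pixel (256,165), (0.344,0.2925); the lane lies straight in this view, so the jaws are aligned with it. Descend.

{"name": "move_arm", "arguments": {"increments": [{"grip": 0,"linear": [-0.01,0.05,0.005],"twist": 0},{"grip": 0,"linear": [-0.015,0.13,0.005],"twist": 0},{"grip": 0,"linear": [-0.015,0.18,0],"twist": 0},{"grip": 0,"linear": [-0.013,0.13,0],"twist": 0},{"grip": 0,"linear": [-0.008,0.06,0],"twist": 0}]}}

```text
clock: 23.1
eef_pos: [0.347, 0.2923, 0.1077]
tool_rot: [-0.703, 0.024, -0.082, 0.706]
ft_force: [-0.4, -1.2, -0.9]
grip_width: 0.085
```

Run:
```python
from h import *
tilt();plan((.3455,.2925,.036))
```

```text
ydir [ 0.082 -0.003 -0.997] xdir [ 0.986 -0.148  0.082] pitch err -0.059 q [ 0.739  0.205 -0.388  0.919 -0.058  0.886]
pose [0.347  0.2923 0.1077] w 0.085 t 23.1 F [-0.4 -1.2 -0.9]
(0.3455, 0.2925, 0.036) lin [-0.037  0.357 -0.003] mm 72.0
```

{"name": "move_arm", "arguments": {"increments": [{"grip": 0,"linear": [-0.008,0.06,0],"twist": 0},{"grip": 0,"linear": [-0.014,0.1,0],"twist": 0},{"grip": 0,"linear": [-0.014,0.1,0.002],"twist": 0},{"grip": 0,"linear": [-0.012,0.07,0.002],"twist": 0},{"grip": 0,"linear": [-0.006,0.03,0],"twist": 0}]}}

```text
clock: 23.6
eef_pos: [0.3395, 0.2907, 0.028]
tool_rot: [0.705, -0.025, 0.08, -0.704]
ft_force: [-0.5, 0.5, 0.2]
grip_width: 0.0854
```

Run:
```python
from h import *
tilt();o,im,d,w=wrist("w17"); held(w,o,r=.029);plan((.3455,.2925,.036))
```

```text
ydir [ 0.078 -0.007 -0.997] xdir [ 0.986 -0.147  0.078] pitch err -0.052 q [ 0.748  0.31  -0.502  0.706 -0.058  0.894]
held axis tool x 0.0042 world [0.342  0.2902 0.0483]
pose [0.339  0.2903 0.0275] w 0.0857 t 23.65 F [-0.6 -0.  -1.8]
(0.3455, 0.2925, 0.036) lin [ 0.034 -0.04   0.016] mm 11.0
```

{"name": "move_arm", "arguments": {"increments": [{"grip": 0,"linear": [0.012,-0.015,0.006],"twist": 0},{"grip": 0,"linear": [0.01,-0.012,0.004],"twist": 0},{"grip": 1,"linear": [0,0,0],"twist": 0},{"grip": 1,"linear": [0,0,0],"twist": 0},{"grip": 1,"linear": [0,0,0],"twist": 0}]}}

```text
clock: 24.15
eef_pos: [0.3454, 0.2929, 0.0363]
tool_rot: [-0.704, 0.024, -0.081, 0.705]
ft_force: [0.3, 0.1, -2.4]
grip_width: 0.0561
```

{"name": "move_arm", "arguments": {"increments": [{"grip": 1,"linear": [0,0,0],"twist": 0},{"grip": 1,"linear": [0,0,0],"twist": 0},{"grip": 1,"linear": [0.002,-0.02,0],"twist": 0},{"grip": 1,"linear": [0.004,-0.05,0],"twist": 0},{"grip": 1,"linear": [0.004,-0.05,0],"twist": 0}]}}

```text
clock: 24.65
eef_pos: [0.3437, 0.2913, 0.0601]
tool_rot: [0.706, -0.025, 0.079, -0.704]
ft_force: [0.3, 0.3, -2.0]
grip_width: 0.0564
```

Run:
```python
from h import *
tilt();o,im,d,w=wrist("w18"); held(w,o,r=.029);plan((.36,.1,.17),(.5207,-.3085,.17))
```

```text
ydir [ 0.077 -0.008 -0.997] xdir [ 0.986 -0.147  0.077] pitch err -0.051 q [ 0.742  0.267 -0.454  0.799 -0.058  0.888]
held axis tool x -0.001 world [0.3412 0.2916 0.08  ]
pose [0.3446 0.2921 0.0618] w 0.0565 t 24.7 F [-0.2 -0.1 -1.9]
(0.36, 0.1, 0.17) lin [ 0.26  -0.527 -0.936] mm 221.0
(0.5207, -0.3085, 0.17) lin [ 1.092  0.076 -1.902] mm 439.0
```

{"name": "move_arm", "arguments": {"increments": [{"grip": 1,"linear": [0.004,-0.05,0],"twist": 0},{"grip": 1,"linear": [0.01,-0.12,0],"twist": 0},{"grip": 1,"linear": [0.01,-0.15,0],"twist": 0},{"grip": 1,"linear": [0.006,-0.1,-0.03],"twist": 0},{"grip": 1,"linear": [0.04,0,-0.1],"twist": 0}]}}

```text
clock: 25.2
eef_pos: [0.3487, 0.2666, 0.1529]
tool_rot: [-0.704, 0.022, -0.08, 0.706]
ft_force: [0.5, 0.5, -1.7]
grip_width: 0.0565
```

{"name": "move_arm", "arguments": {"increments": [{"grip": 1,"linear": [0.08,0.005,-0.17],"twist": 0},{"grip": 1,"linear": [0.08,0.005,-0.18],"twist": 0},{"grip": 1,"linear": [0.08,0.005,-0.18],"twist": 0},{"grip": 1,"linear": [0.08,0.005,-0.18],"twist": 0},{"grip": 1,"linear": [0.08,0.005,-0.18],"twist": 0}]}}

```text
clock: 25.7
eef_pos: [0.4061, 0.0767, 0.158]
tool_rot: [-0.701, 0.015, -0.08, 0.708]
ft_force: [0.6, 0.2, -2.3]
grip_width: 0.0565
```

{"name": "move_arm", "arguments": {"increments": [{"grip": 1,"linear": [0.08,0.005,-0.18],"twist": 0},{"grip": 1,"linear": [0.08,0.005,-0.18],"twist": 0},{"grip": 1,"linear": [0.08,0.005,-0.18],"twist": 0},{"grip": 1,"linear": [0.08,0.005,-0.18],"twist": 0},{"grip": 1,"linear": [0.08,0.005,-0.18],"twist": 0}]}}

```text
clock: 26.2
eef_pos: [0.4628, -0.121, 0.1617]
tool_rot: [-0.701, 0.013, -0.083, 0.708]
ft_force: [0.7, 1.2, -2.2]
grip_width: 0.0561
```

Run:
```python
from h import *
tilt();plan((.5207,-.3085,.14))
```

```text
ydir [ 0.1    0.003 -0.995] xdir [ 0.986 -0.135  0.099] pitch err -0.096 q [-0.275  0.17  -0.278  1.027  0.03  -0.138]
pose [ 0.4628 -0.121   0.1617] w 0.0561 t 26.2 F [ 0.7  1.2 -2.2]
(0.5207, -0.3085, 0.14) lin [ 0.401  0.134 -0.892] mm 197.0
```

{"name": "move_arm", "arguments": {"increments": [{"grip": 1,"linear": [0.08,0.02,-0.18],"twist": 0},{"grip": 1,"linear": [0.08,0.02,-0.18],"twist": 0},{"grip": 1,"linear": [0.08,0.02,-0.18],"twist": 0},{"grip": 1,"linear": [0.08,0.02,-0.16],"twist": 0},{"grip": 1,"linear": [0.06,0.02,-0.12],"twist": 0}]}}

```text
clock: 26.7
eef_pos: [0.5192, -0.3043, 0.15]
tool_rot: [-0.702, 0.012, -0.086, 0.707]
ft_force: [0.5, 0.7, -1.6]
grip_width: 0.0561
```

{"name": "move_arm", "arguments": {"increments": [{"grip": 1,"linear": [0.03,0.02,-0.05],"twist": 0},{"grip": 1,"linear": [0,0,0],"twist": 0},{"grip": 1,"linear": [0,0,0],"twist": 0},{"grip": 1,"linear": [0,0,0],"twist": 0},{"grip": 1,"linear": [0,0,0],"twist": 0}]}}

```text
clock: 27.2
eef_pos: [0.5235, -0.3156, 0.1461]
tool_rot: [-0.702, 0.013, -0.086, 0.707]
ft_force: [-0.1, -0.0, -1.9]
grip_width: 0.0563
```

Run:
```python
from h import *
tilt();o,im,d,w=wrist("w19"); a=held(w,o,r=.029); p=o["eef_pos"]; c=circ(w,(.5207,-.3085),.055,.021,.034); print(c,circ(w,(.5207,-.3085),.06,.002,.034))
e=np.array([.5207,-.3088])-a[:2]; plan((p[0]+e[0],p[1]+e[1],p[2]),(p[0]+e[0],p[1]+e[1],.042))
```

```text
ydir [ 0.103  0.    -0.995] xdir [ 0.985 -0.14   0.102] pitch err -0.087 q [-0.57   0.439  0.057  1.102  0.056 -0.427]
held axis tool x -0.0009 world [ 0.5206 -0.3155  0.1659]
(array([ 0.5192, -0.3077]), 84.8, 1257, np.float64(0.0284), array([ 0.5045, -0.3029])) (array([ 0.5207, -0.3085]), 120.1, 6399, np.float64(0.0058), array([ 0.5039, -0.3054]))
pose [ 0.5235 -0.3155  0.1462] w 0.0563 t 27.25 F [-0.4 -0.  -2.7]
(np.float64(0.523612289762337), np.float64(-0.3089107156541737), np.float64(0.14608637903892696)) lin [-0.004  0.001  0.033] mm 7.0
(np.float64(0.523612289762337), np.float64(-0.3089107156541737), 0.042) lin [-0.053  0.518 -0.008] mm 104.0
```

View pics/w19.png

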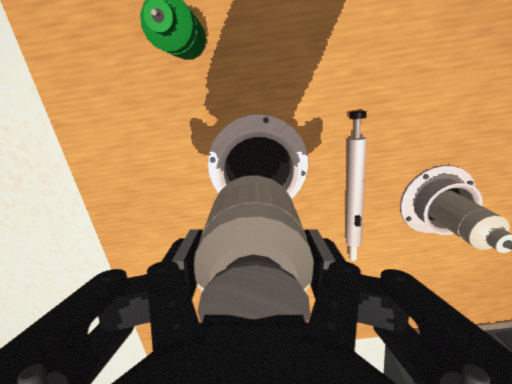

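Well at (258,160), bottle held upright above it; the flux stands upright in its well at (450,210). Shift 7 mm and descend.

{"name": "move_arm", "arguments": {"increments": [{"grip": 1,"linear": [-0.003,0.0,0.018],"twist": 0},{"grip": 1,"linear": [-0.003,0.02,0.018],"twist": 0},{"grip": 1,"linear": [-0.01,0.1,0],"twist": 0},{"grip": 1,"linear": [-0.012,0.12,0],"twist": 0},{"grip": 1,"linear": [-0.006,0.05,0],"twist": 0}]}}

```text
clock: 27.75
eef_pos: [0.5262, -0.3046, 0.09]
tool_rot: [-0.703, 0.009, -0.087, 0.706]
ft_force: [-0.9, 0.4, -2.0]
grip_width: 0.0567
```

Run:
```python
from h import *
tilt();o,im,d,w=wrist("w20"); a=held(w,o,r=.029); p=o["eef_pos"]; 
e=np.array([.5197,-.3082])-a[:2]; plan((p[0]+e[0],p[1]+e[1],p[2]),(p[0]+e[0],p[1]+e[1],.042))
```

```text
ydir [ 0.11  -0.002 -0.994] xdir [ 0.985 -0.136  0.109] pitch err -0.095 q [-0.553  0.475 -0.044  0.958  0.056 -0.413]
held axis tool x -0.0011 world [ 0.5229 -0.3044  0.1097]
pose [ 0.5257 -0.3042  0.0889] w 0.0562 t 27.8 F [-0.9  1.  -3.3]
(np.float64(0.5229671586056909), np.float64(-0.3083930367120196), np.float64(0.0899633869426681)) lin [-0.01  -0.007 -0.022] mm 5.0
(np.float64(0.5229671586056909), np.float64(-0.3083930367120196), 0.042) lin [-0.026  0.238 -0.003] mm 48.0
```

{"name": "move_arm", "arguments": {"increments": [{"grip": 1,"linear": [-0.01,0.0,-0.018],"twist": 0},{"grip": 1,"linear": [-0.004,0.03,-0.003],"twist": 0},{"grip": 1,"linear": [-0.007,0.06,-0.001],"twist": 0},{"grip": 1,"linear": [-0.008,0.06,0],"twist": 0},{"grip": 1,"linear": [-0.006,0.04,0],"twist": 0}]}}

```text
clock: 28.3
eef_pos: [0.5244, -0.3094, 0.0513]
tool_rot: [-0.703, 0.008, -0.089, 0.705]
ft_force: [-0.3, -0.7, -2.5]
grip_width: 0.0563
```

Run:
```python
from h import *
tilt();o,im,d,w=wrist("w21"); a=held(w,o,r=.029); p=o["eef_pos"]; 
e=np.array([.5197,-.3082])-a[:2]; plan((p[0]+e[0],p[1]+e[1],.041))
```

```text
ydir [ 0.114 -0.005 -0.993] xdir [ 0.984 -0.136  0.114] pitch err -0.099 q [-0.561  0.514 -0.093  0.865  0.057 -0.422]
held axis tool x -0.001 world [ 0.5212 -0.3092  0.0711]
pose [ 0.5234 -0.3088  0.0498] w 0.0563 t 28.35 F [ 0.2 -0.1 -3.1]
(np.float64(0.5229619542631249), np.float64(-0.3084316257166425), 0.041) lin [-0.007  0.043  0.001] mm 9.0
```

{"name": "move_arm", "arguments": {"increments": [{"grip": 1,"linear": [-0.004,0.018,0],"twist": 0},{"grip": 1,"linear": [-0.004,0.016,0],"twist": 0},{"grip": 1,"linear": [-0.003,0.012,0],"twist": 0},{"grip": 1,"linear": [-0.002,0.006,0],"twist": 0},{"grip": 1,"linear": [-0.001,0.004,0],"twist": 0}]}}

```text
clock: 28.85
eef_pos: [0.5231, -0.3086, 0.0407]
tool_rot: [-0.703, 0.008, -0.089, 0.706]
ft_force: [-2.0, 1.0, 2.8]
grip_width: 0.056
```

{"name": "move_arm", "arguments": {"increments": [{"grip": 1,"linear": [-0.001,0.005,0],"twist": 0},{"grip": 0,"linear": [0,0,0],"twist": 0},{"grip": 0,"linear": [0,0,0],"twist": 0},{"grip": 0,"linear": [0,0,0],"twist": 0},{"grip": 0,"linear": [0.003,-0.03,0],"twist": 0}]}}

```text
clock: 29.35
eef_pos: [0.5244, -0.3094, 0.0469]
tool_rot: [-0.703, 0.006, -0.09, 0.705]
ft_force: [0.1, 0.5, -0.7]
grip_width: 0.0853
```

{"name": "move_arm", "arguments": {"increments": [{"grip": 0,"linear": [0.01,-0.08,0],"twist": 0},{"grip": 0,"linear": [0.015,-0.15,0],"twist": 0},{"grip": 0,"linear": [0.02,-0.2,0],"twist": 0},{"grip": 0,"linear": [0.02,-0.2,0],"twist": 0},{"grip": 0,"linear": [0.02,-0.2,0],"twist": 0}]}}

```text
clock: 29.85
eef_pos: [0.5183, -0.3087, 0.2128]
tool_rot: [-0.701, 0.011, -0.086, 0.708]
ft_force: [1.5, -0.5, 0.2]
grip_width: 0.0856
```

Run:
```python
from h import *
tilt();o,im,d,w=wrist("w22"); print(circ(w,(.52,-.308),.035,.085,.12),circ(w,(.52,-.308),.045,.05,.12),circ(w,(.52,-.308),.055,.021,.034))
plan((.40,0.05,.24),(.57,.30,.24))
```

```text
ydir [ 0.106  0.002 -0.994] xdir [ 0.985 -0.136  0.105] pitch err -0.089 q [-0.567  0.383  0.15   1.249  0.059 -0.428]
(array([ 0.5229, -0.308 ]), 44.1, 1393, np.float64(0.0956), array([ 0.5229, -0.3081])) (array([ 0.5226, -0.3079]), 58.4, 2379, np.float64(0.0947), array([ 0.5162, -0.3074])) (array([ 0.5195, -0.3075]), 84.8, 857, np.float64(0.0285), array([ 0.5037, -0.3063]))
pose [ 0.5217 -0.3109  0.2218] w 0.0852 t 29.9 F [ 1.4 -1.4  5.1]
(0.4, 0.05, 0.24) lin [-0.832 -0.172  1.707] mm 381.0
(0.57, 0.3, 0.24) lin [0.667 0.094 1.353] mm 302.0
```

{"name": "move_arm", "arguments": {"increments": [{"grip": 0,"linear": [-0.02,-0.006,0.12],"twist": 0},{"grip": 0,"linear": [-0.025,-0.006,0.19],"twist": 0},{"grip": 0,"linear": [-0.025,-0.006,0.2],"twist": 0},{"grip": 0,"linear": [-0.025,-0.006,0.2],"twist": 0},{"grip": 0,"linear": [-0.025,-0.006,0.2],"twist": 0}]}}

```text
clock: 30.4
eef_pos: [0.5261, -0.1294, 0.2331]
tool_rot: [0.705, -0.004, 0.099, -0.702]
ft_force: [0.5, -0.1, 0.9]
grip_width: 0.0851
```

{"name": "move_arm", "arguments": {"increments": [{"grip": 0,"linear": [-0.025,-0.006,0.2],"twist": 0},{"grip": 0,"linear": [-0.025,-0.006,0.2],"twist": 0},{"grip": 0,"linear": [-0.025,-0.006,0.2],"twist": 0},{"grip": 0,"linear": [-0.025,-0.006,0.2],"twist": 0},{"grip": 0,"linear": [-0.025,-0.006,0.2],"twist": 0}]}}

```text
clock: 30.9
eef_pos: [0.5301, 0.0801, 0.2393]
tool_rot: [0.705, -0.002, 0.102, -0.702]
ft_force: [0.1, 0.4, -0.5]
grip_width: 0.0854
```

{"name": "move_arm", "arguments": {"increments": [{"grip": 0,"linear": [-0.025,-0.006,0.2],"twist": 0},{"grip": 0,"linear": [-0.025,-0.006,0.2],"twist": 0},{"grip": 0,"linear": [-0.025,-0.006,0.2],"twist": 0},{"grip": 0,"linear": [-0.025,-0.006,0.2],"twist": 0},{"grip": 0,"linear": [-0.02,-0.006,0.14],"twist": 0}]}}

```text
clock: 31.4
eef_pos: [0.533, 0.2798, 0.2454]
tool_rot: [0.704, 0.0, 0.103, -0.703]
ft_force: [-0.4, -0.1, -0.1]
grip_width: 0.0855
```

{"name": "move_arm", "arguments": {"increments": [{"grip": 0,"linear": [0,0,0.04],"twist": 0},{"grip": 0,"linear": [0,0,0],"twist": 0},{"grip": 0,"linear": [0,0,0],"twist": 0},{"grip": 0,"linear": [0,0,0],"twist": 0},{"grip": 0,"linear": [0,0,0],"twist": 0}]}}

```text
clock: 31.9
eef_pos: [0.534, 0.289, 0.2453]
tool_rot: [0.704, 0.001, 0.102, -0.703]
ft_force: [-0.6, -0.6, -0.6]
grip_width: 0.0856
```

Run:
```python
from h import *
tilt();o,im,d,w=wrist("w23"); plan((.5768,.3072,.1));np.save("pics/w23.npy",w)
print("old",circ(w,(.577,.307),.04,.06,.08)); print("new",circ(w,(.4385,.1505),.04,.055,.08))
X,Y,Z=w[...,0],w[...,1],w[...,2]
for lo,hi in((.24,.305),(.325,.39)):
    s=(Y>lo)&(Y<hi)&(X<.6)&(X>.46)&(Z<.015)&(Z>.0095); print("wall",s.sum(),w[s].mean(0).round(4),np.polyfit(X[s],Y[s],1).round(4))
s=(X<.475)&(X>.42)&(abs(Y-.315)<.03)&(Z>.006)&(Z<.012);print("lip",s.sum(),w[s].mean(0).round(4),np.polyfit(Y[s],X[s],1).round(4))
s=(X>.6)&(X<.65)&(abs(Y-.3)<.035)&(Z>.031)&(Z<.037);print("back",s.sum(),w[s].mean(0).round(4) if s.sum() else 0)
```

```text
ydir [ 0.145 -0.012 -0.989] xdir [ 0.979 -0.142  0.146] pitch err -0.119 q [ 0.538  0.354  0.188  1.285 -0.085  0.677]
pose [0.534  0.2888 0.2454] w 0.0859 t 31.95 F [0.4 0.1 0.6]
(0.5768, 0.3072, 0.1) lin [0.09  0.749 0.115] mm 153.0
old (array([0.575 , 0.3087]), 59.9, 1622, np.float64(0.0697), array([0.5729, 0.3082]))
new (array([0.437 , 0.1524]), 59.6, 2571, np.float64(0.0658), array([0.4363, 0.1544]))
wall 319 [0.5256 0.2755 0.0133] [-0.1098  0.3332]
wall 343 [0.5226 0.3529 0.0131] [-0.1303  0.421 ]
lip 428 [0.4542 0.3145 0.0076] [0.0641 0.434 ]
back 110 [0.6173 0.2974 0.0349]
```

View pics/w23.png

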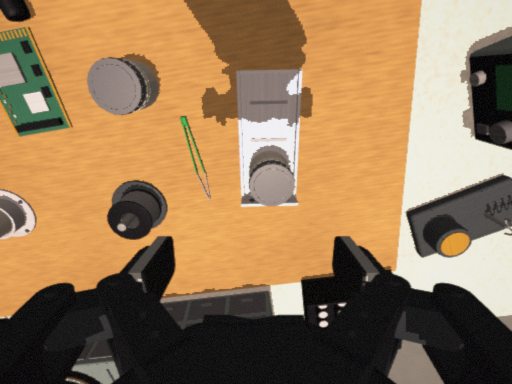

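The lane runs vertically in the picture, its lip at row 70, with the old jar at (272,183) and the new jar at (120,85). The tool tilt has crept up to 0.145 rad. Test whether moving inward with twist rows takes it back.

{"name": "move_arm", "arguments": {"increments": [{"grip": 0,"linear": [-0.12,-0.03,-0.05],"twist": 0.06},{"grip": 0,"linear": [-0.15,-0.05,-0.05],"twist": -0.06},{"grip": 0,"linear": [-0.15,-0.05,-0.05],"twist": 0.06},{"grip": 0,"linear": [-0.1,0,0],"twist": -0.06},{"grip": 0,"linear": [0,0,0],"twist": 0}]}}

```text
clock: 32.45
eef_pos: [0.4223, 0.2753, 0.2556]
tool_rot: [0.704, -0.003, 0.106, -0.702]
ft_force: [-0.4, 1.3, -0.4]
grip_width: 0.0852
```

Run:
```python
from h import *
tilt()
```

```text
ydir [ 0.146 -0.013 -0.989] xdir [ 0.977 -0.153  0.146] pitch err -0.11 q [ 0.636  0.151 -0.054  1.256 -0.097  0.786]
```

{"name": "move_arm", "arguments": {"increments": [{"grip": 0,"linear": [0,0,0],"twist": 0.07},{"grip": 0,"linear": [0,0,0],"twist": 0.07},{"grip": 0,"linear": [0,0,0],"twist": 0.07},{"grip": 0,"linear": [0,0,0],"twist": 0.07},{"grip": 0,"linear": [0,0,0],"twist": 0.07}]}}

```text
clock: 32.95
eef_pos: [0.4263, 0.2725, 0.2577]
tool_rot: [-0.616, 0.255, -0.356, 0.655]
ft_force: [-0.2, 0.2, -0.2]
grip_width: 0.0855
```

Run:
```python
from h import *
tilt()
```

```text
ydir [ 0.151 -0.013 -0.988] xdir [ 0.617 -0.78   0.105] pitch err -0.115 q [ 0.628  0.15  -0.051  1.255 -0.099  1.519]
```

{"name": "move_arm", "arguments": {"increments": [{"grip": 0,"linear": [0,0,0],"twist": -0.07},{"grip": 0,"linear": [0,0,0],"twist": -0.07},{"grip": 0,"linear": [0,0,0],"twist": -0.07},{"grip": 0,"linear": [0,0,0],"twist": -0.07},{"grip": 0,"linear": [0,0,0],"twist": -0.07}]}}

```text
clock: 33.45
eef_pos: [0.4321, 0.2694, 0.2586]
tool_rot: [-0.701, 0.012, -0.122, 0.702]
ft_force: [0.0, 0.6, -0.1]
grip_width: 0.0856
```

Run:
```python
from h import *
tilt(); plan((.577,.307,.2))
```

```text
ydir [ 0.155 -0.014 -0.988] xdir [ 0.97  -0.188  0.155] pitch err -0.119 q [ 0.618  0.153 -0.046  1.253 -0.102  0.802]
pose [0.4321 0.2694 0.2586] w 0.0856 t 33.45 F [ 0.   0.6 -0.1]
(0.577, 0.307, 0.2) lin [0.622 0.399 0.316] mm 161.0
```

{"name": "move_arm", "arguments": {"increments": [{"grip": 0,"linear": [0,0,0],"twist": -0.035},{"grip": 0,"linear": [0.1,0.14,0.05],"twist": 0},{"grip": 0,"linear": [0.13,0.18,0.06],"twist": 0},{"grip": 0,"linear": [0.13,0.18,0.06],"twist": 0},{"grip": 0,"linear": [0.12,0.16,0.05],"twist": 0}]}}

```text
clock: 33.95
eef_pos: [0.5632, 0.2993, 0.1496]
tool_rot: [-0.702, -0.015, -0.106, 0.705]
ft_force: [0.6, 0.1, -0.0]
grip_width: 0.0856
```

Run:
```python
from h import *
tilt(); plan((.5785,.307,.1),(.5785,.307,.034))
```

```text
ydir [ 0.171 -0.007 -0.985] xdir [ 0.977 -0.128  0.17 ] pitch err -0.145 q [ 0.532  0.445  0.066  1.047 -0.093  0.654]
pose [0.5632 0.2993 0.1496] w 0.0856 t 33.95 F [ 0.6  0.1 -0. ]
(0.5785, 0.307, 0.1) lin [0.027 0.257 0.044] mm 52.0
(0.5785, 0.307, 0.034) lin [-0.056  0.325 -0.005] mm 66.0
```

{"name": "move_arm", "arguments": {"increments": [{"grip": 0,"linear": [0.012,0.08,0.02],"twist": 0},{"grip": 0,"linear": [0.005,0.13,0.02],"twist": 0},{"grip": 0,"linear": [-0.015,0.14,0.002],"twist": 0},{"grip": 0,"linear": [-0.018,0.12,0],"twist": 0},{"grip": 0,"linear": [-0.012,0.07,0],"twist": 0}]}}

```text
clock: 34.45
eef_pos: [0.588, 0.3025, 0.0335]
tool_rot: [-0.702, -0.009, -0.114, 0.703]
ft_force: [-0.4, -0.1, 0.4]
grip_width: 0.0855
```

Run:
```python
from h import *
tilt(); plan((.579,.307,.034))
o,im,d,w=wrist("w24"); held(w,o,r=.029)
```

```text
ydir [ 0.173 -0.01  -0.985] xdir [ 0.974 -0.147  0.173] pitch err -0.146 q [ 0.519  0.593 -0.014  0.817 -0.095  0.66 ]
pose [0.588  0.3025 0.0335] w 0.0855 t 34.45 F [-0.4 -0.1  0.4]
(0.579, 0.307, 0.034) lin [-0.047 -0.01   0.016] mm 10.0
held axis tool x -0.0123 world [0.5726 0.3045 0.0511]
```

{"name": "move_arm", "arguments": {"increments": [{"grip": 0,"linear": [-0.03,-0.005,0.012],"twist": 0},{"grip": 0,"linear": [-0.022,-0.005,0.008],"twist": 0},{"grip": 1,"linear": [0,0,0],"twist": 0},{"grip": 1,"linear": [0,0,0],"twist": 0},{"grip": 1,"linear": [0,0,0],"twist": 0}]}}

```text
clock: 35.0
eef_pos: [0.5792, 0.3073, 0.0342]
tool_rot: [-0.701, -0.008, -0.116, 0.703]
ft_force: [1.3, -1.1, -2.7]
grip_width: 0.0567
```

Run:
```python
from h import *
tilt(); o,im,d,w=wrist("w25"); a=held(w,o,r=.029); p=o["eef_pos"]; print(circ(w,a[:2],.033,.06,.08)); plan(p+[0,0,.005],p+[-.095*.9928,.095*.12,.005])
```

```text
ydir [ 0.174 -0.01  -0.985] xdir [ 0.973 -0.151  0.173] pitch err -0.146 q [ 0.533  0.584 -0.03   0.811 -0.097  0.679]
held axis tool x -0.0023 world [0.5735 0.3078 0.0535]
(array([0.5714, 0.3081]), 64.9, 11217, np.float64(0.0705), array([0.5695, 0.3085]))
pose [0.579  0.3071 0.034 ] w 0.0566 t 35.05 F [ 0.6  0.7 -3.2]
[0.57917886 0.30726242 0.03922182] lin [ 0.005 -0.026  0.001] mm 5.0
[0.48486286 0.31866242 0.03922182] lin [-0.468 -0.082 -0.015] mm 95.0
```

{"name": "move_arm", "arguments": {"increments": [{"grip": 1,"linear": [-0.02,-0.02,0],"twist": 0},{"grip": 1,"linear": [-0.1,-0.018,-0.005],"twist": 0},{"grip": 1,"linear": [-0.12,-0.02,-0.006],"twist": 0},{"grip": 1,"linear": [-0.1,-0.018,-0.005],"twist": 0},{"grip": 1,"linear": [-0.05,-0.008,-0.003],"twist": 0}]}}

```text
clock: 35.55
eef_pos: [0.4962, 0.3141, 0.0362]
tool_rot: [-0.702, -0.006, -0.116, 0.703]
ft_force: [0.0, 0.9, -3.1]
grip_width: 0.0563
```

Run:
```python
from h import *
tilt(); o,im,d,w=wrist("w26"); a=held(w,o,r=.029); p=o["eef_pos"]
X,Y,Z=w[...,0],w[...,1],w[...,2]
s=(X<.47)&(X>.42)&(abs(Y-.315)<.03)&(Z>.006)&(Z<.012);print("lip",s.sum(),w[s].mean(0).round(4),np.polyfit(Y[s],X[s],1).round(4), np.percentile(X[s],[5,95]).round(4))
for lo,hi in((.255,.30),(.335,.38)):
    s=(Y>lo)&(Y<hi)&(X<.52)&(X>.44)&(Z<.017)&(Z>.0105); print("wall",s.sum(),w[s].mean(0).round(4),np.polyfit(X[s],Y[s],1).round(4))
e=np.array([.4794,.3177])-a[:2]; plan(p+[e[0],e[1],0],p+[e[0],e[1],.034-p[2]])
cv2.imwrite("pics/w26.png",im)
```

```text
ydir [ 0.171 -0.012 -0.985] xdir [ 0.973 -0.154  0.171] pitch err -0.133 q [ 0.621  0.476 -0.215  0.747 -0.11   0.769]
held axis tool x -0.0023 world [0.4905 0.3147 0.0556]
lip 1359 [0.4496 0.3137 0.0082] [0.0645 0.4294] [0.4406 0.4655]
wall 642 [0.4668 0.2827 0.0133] [-0.1149  0.3363]
wall 726 [0.4758 0.3577 0.0131] [-0.0989  0.4048]
pose [0.4948 0.3141 0.036 ] w 0.0566 t 35.6 F [-2.8 -0.3 -3.7]
[0.48508773 0.3170951  0.03624818] lin [-0.049 -0.01   0.007] mm 10.0
[0.48508773 0.3170951  0.034     ] lin [-0.002  0.011 -0.   ] mm 2.0
```

View pics/w26.png

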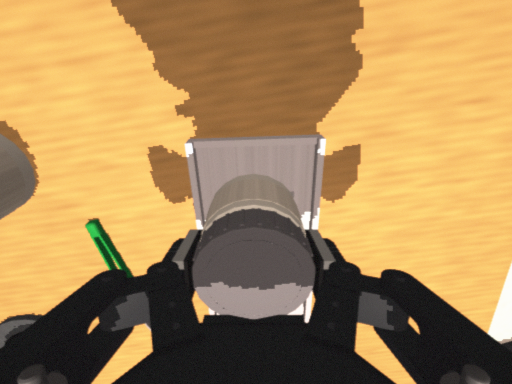

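The lip is at row 140 and the jar's front base edge at about row 176, a gap of roughly 10 mm. Push forward gently while lowering.

{"name": "move_arm", "arguments": {"increments": [{"grip": 1,"linear": [-0.016,0.0,0.002],"twist": 0},{"grip": 1,"linear": [-0.014,0.0,0.002],"twist": 0},{"grip": 1,"linear": [-0.014,0.0,0.001],"twist": 0},{"grip": 1,"linear": [-0.008,0.002,0.001],"twist": 0},{"grip": 1,"linear": [-0.006,0.003,0],"twist": 0}]}}

```text
clock: 36.1
eef_pos: [0.4859, 0.3178, 0.0336]
tool_rot: [-0.702, -0.006, -0.116, 0.703]
ft_force: [-0.3, -0.5, 2.2]
grip_width: 0.0565
```

Run:
```python
from h import *
tilt(); o,im,d,w=wrist("w27"); a=held(w,o,r=.029); p=o["eef_pos"]; plan(p)
e=np.array([.4794,.3177])-a[:2]; print(e)
```

```text
ydir [ 0.172 -0.012 -0.985] xdir [ 0.973 -0.154  0.172] pitch err -0.133 q [ 0.638  0.469 -0.236  0.732 -0.112  0.786]
held axis tool x -0.0023 world [0.4803 0.3184 0.0529]
pose [0.486  0.3178 0.0337] w 0.0567 t 36.15 F [-0.7 -0.5 -2.8]
[0.48593192 0.31779841 0.03360407] lin [-0.  0. -0.] mm 0.0
[-0.00087105 -0.00068096]
```

{"name": "move_arm", "arguments": {"increments": [{"grip": 1,"linear": [-0.01,0.0,0],"twist": 0},{"grip": 1,"linear": [-0.008,0.0,0],"twist": 0},{"grip": 1,"linear": [-0.008,0.0,0],"twist": 0},{"grip": 1,"linear": [-0.008,0.0,0],"twist": 0},{"grip": 1,"linear": [-0.008,0.0,0],"twist": 0}]}}

```text
clock: 36.65
eef_pos: [0.4803, 0.3196, 0.0338]
tool_rot: [-0.701, -0.008, -0.119, 0.703]
ft_force: [1.7, 0.6, -1.7]
grip_width: 0.0566
```

{"name": "move_arm", "arguments": {"increments": [{"grip": 1,"linear": [-0.012,0.001,0],"twist": 0},{"grip": 1,"linear": [-0.01,0.001,0],"twist": 0},{"grip": 1,"linear": [-0.01,0.001,0],"twist": 0},{"grip": 1,"linear": [-0.01,0.001,0],"twist": 0},{"grip": 1,"linear": [-0.01,0.001,0],"twist": 0}]}}

```text
clock: 37.15
eef_pos: [0.478, 0.3201, 0.0344]
tool_rot: [-0.701, -0.013, -0.127, 0.702]
ft_force: [6.0, -2.8, -1.5]
grip_width: 0.0562
```

Run:
```python
from h import *
tilt(); o,im,d,w=wrist("w28"); a=held(w,o,r=.029); p=o["eef_pos"]; plan(p)
e=np.array([.4794,.3177])-a[:2]; print(e)
print(circ(w,a[:2],.033,.06,.08))
cv2.imwrite("pics/w28.png",cv2.resize(im[110:300,160:350],None,fx=3,fy=3))
```

```text
ydir [ 0.196 -0.014 -0.98 ] xdir [ 0.967 -0.161  0.196] pitch err -0.148 q [ 0.659  0.452 -0.269  0.702 -0.132  0.813]
held axis tool x -0.0021 world [0.4721 0.3207 0.0536]
pose [0.478  0.3201 0.0344] w 0.0565 t 37.2 F [ 5.5 -2.1 -2. ]
[0.47801673 0.32007218 0.03435786] lin [ 0.  0. -0.] mm 0.0
[ 0.00732222 -0.00299518]
(array([0.4698, 0.321 ]), 64.7, 11147, np.float64(0.0705), array([0.4676, 0.3215]))
```

View pics/w28.png

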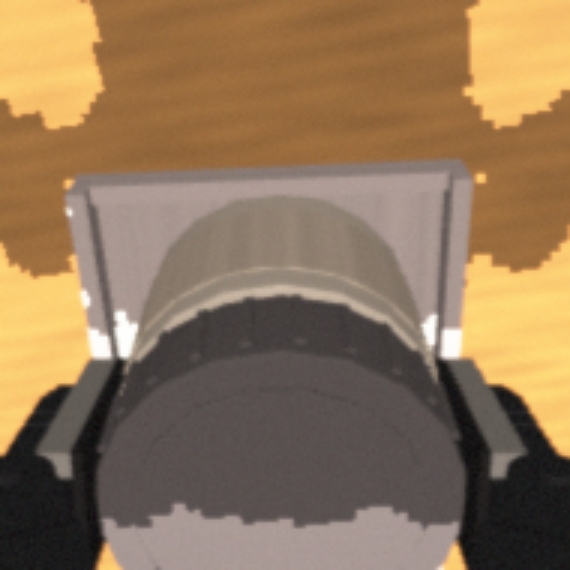

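Contact at the lip: Fx is 6 N. Release, rise and check the gap.

{"name": "move_arm", "arguments": {"increments": [{"grip": 0,"linear": [0.004,0,0],"twist": 0},{"grip": 0,"linear": [0,0,0],"twist": 0},{"grip": 0,"linear": [0,0,0],"twist": 0},{"grip": 0,"linear": [0.01,-0.05,0],"twist": 0},{"grip": 0,"linear": [0.02,-0.1,0],"twist": 0}]}}

```text
clock: 37.7
eef_pos: [0.4742, 0.3186, 0.0629]
tool_rot: [0.702, 0.01, 0.123, -0.701]
ft_force: [-0.2, 0.3, 0.6]
grip_width: 0.0854
```

{"name": "move_arm", "arguments": {"increments": [{"grip": 0,"linear": [0.03,-0.15,0],"twist": 0},{"grip": 0,"linear": [0.03,-0.18,0],"twist": 0},{"grip": 0,"linear": [0.03,-0.18,-0.05],"twist": 0},{"grip": 0,"linear": [0,0,-0.15],"twist": 0},{"grip": 0,"linear": [-0.05,0,-0.2],"twist": 0}]}}

```text
clock: 38.2
eef_pos: [0.4523, 0.2441, 0.1742]
tool_rot: [-0.699, -0.014, -0.123, 0.704]
ft_force: [0.4, -0.7, -0.1]
grip_width: 0.0853
```

{"name": "move_arm", "arguments": {"increments": [{"grip": 0,"linear": [-0.05,0,-0.2],"twist": 0},{"grip": 0,"linear": [-0.05,0,-0.15],"twist": 0},{"grip": 0,"linear": [-0.03,0,-0.08],"twist": 0},{"grip": 0,"linear": [0,0,0],"twist": 0},{"grip": 0,"linear": [0,0,0],"twist": 0}]}}

```text
clock: 38.7
eef_pos: [0.41, 0.158, 0.1715]
tool_rot: [-0.698, -0.015, -0.126, 0.705]
ft_force: [0.9, 1.0, 0.6]
grip_width: 0.0854
```

Run:
```python
from h import *
tilt(); plan((.441,.1515,.1))
im,d=bot.camera("top"); w=cloud("top",d); cv2.imwrite("pics/t29.png",cv2.resize(im[130:260,90:230],None,fx=4,fy=4))
print("old",circ(w,(.474,.32),.045,.055,.08),"new",circ(w,(.4385,.1505),.045,.05,.08))
ax=np.array([.9928,-.12]);c=np.array([.535,.311])
rel=w[...,:2]-c; lx=rel@ax; ly=rel@np.array([.12,.9928])
for y0 in(-.02,0,.02):
    s=(abs(ly-y0)<.006)&(lx<-.06)&(lx>-.11); i=np.argsort(lx[s]); print(y0,[(round(a*1e3),round(b*1e3,1)) for a,b in zip(lx[s][i],w[...,2][s][i])][::2])
s=(abs(ly)<.03)&(lx>.075)&(lx<.1)&(w[...,2]>.025)&(w[...,2]<.04); print("back lx",s.sum(),lx[s].min(),lx[s].max(),lx[s].mean())
```

```text
ydir [ 0.198 -0.005 -0.98 ] xdir [ 0.968 -0.156  0.196] pitch err -0.18 q [ 0.428  0.023 -0.432  0.935 -0.087  0.577]
pose [0.41   0.158  0.1715] w 0.0854 t 38.7 F [0.9 1.  0.6]
(0.441, 0.1515, 0.1) lin [ 0.085  0.381 -0.017] mm 78.0
old (array([0.4767, 0.3202]), 60.1, 381, np.float64(0.0674), array([0.4773, 0.3185])) new (array([0.439, 0.151]), 58.1, 341, np.float64(0.0636), array([0.4404, 0.1499]))
-0.02 [(-109, np.float64(1.9)), (-108, np.float64(0.1)), (-106, np.float64(-2.6)), (-105, np.float64(-1.6)), (-103, np.float64(2.0)), (-102, np.float64(-3.3)), (-100, np.float64(-0.0)), (-99, np.float64(1.4)), (-97, np.float64(-0.9)), (-96, np.float64(-2.4)), (-94, np.float64(1.7)), (-93, np.float64(0.8)), (-91, np.float64(-0.2)), (-91, np.float64(4.8)), (-89, np.float64(14.0)), (-88, np.float64(8.5)), (-87, np.float64(14.4)), (-85, np.float64(4.3)), (-85, np.float64(2.1)), (-83, np.float64(6.3)), (-82, np.float64(7.1)), (-81, np.float64(55.4)), (-81, np.float64(43.5)), (-80, np.float64(37.7)), (-80, np.float64(4.5)), (-79, np.float64(63.1)), (-79, np.float64(2.2)), (-78, np.float64(52.6
[... 2154 characters left out ...]
at64(-0.7)), (-98, np.float64(-1.3)), (-96, np.float64(1.1)), (-95, np.float64(1.6)), (-93, np.float64(-1.8)), (-93, np.float64(1.7)), (-91, np.float64(4.1)), (-90, np.float64(5.2)), (-88, np.float64(6.1)), (-87, np.float64(4.2)), (-85, np.float64(1.0)), (-79, np.float64(70.5)), (-78, np.float64(67.8)), (-76, np.float64(61.4)), (-76, np.float64(70.6)), (-73, np.float64(64.1)), (-73, np.float64(71.1)), (-71, np.float64(70.6)), (-70, np.float64(66.3)), (-68, np.float64(68.9)), (-68, np.float64(70.7)), (-66, np.float64(68.8)), (-65, np.float64(67.9)), (-63, np.float64(69.5)), (-62, np.float64(65.1)), (-61, np.float64(69.3))]
back lx 45 0.08108652645645169 0.08817303221405133 0.08466190986962165
```

The old jar's front edge meets the lip's inner face to within a millimetre. Now the new jar.

{"name": "move_arm", "arguments": {"increments": [{"grip": 0,"linear": [0.02,0.08,-0.012],"twist": 0},{"grip": 0,"linear": [0.02,0.16,-0.01],"twist": 0},{"grip": 0,"linear": [0,0.18,0],"twist": 0},{"grip": 0,"linear": [-0.01,0.13,0],"twist": 0},{"grip": 0,"linear": [-0.01,0.07,0],"twist": 0}]}}

```text
clock: 39.25
eef_pos: [0.4476, 0.1605, 0.0526]
tool_rot: [-0.694, -0.022, -0.128, 0.708]
ft_force: [-0.5, -0.2, 0.9]
grip_width: 0.0854
```

Run:
```python
from h import *
tilt(); plan((.443,.151,.032))
o,im,d,w=wrist("w30"); held(w,o,r=.029)
```

```text
ydir [ 0.212  0.004 -0.977] xdir [ 0.966 -0.151  0.209] pitch err -0.199 q [ 0.394  0.233 -0.556  0.583 -0.078  0.537]
pose [0.4476 0.1605 0.0526] w 0.0854 t 39.25 F [-0.5 -0.2  0.9]
(0.443, 0.151, 0.032) lin [-0.036  0.096 -0.054] mm 23.0
held axis tool x -0.0068 world [0.4368 0.1614 0.0707]
```

{"name": "move_arm", "arguments": {"increments": [{"grip": 0,"linear": [-0.012,0.01,-0.03],"twist": 0},{"grip": 0,"linear": [-0.012,0.04,-0.02],"twist": 0},{"grip": 0,"linear": [-0.012,0.035,-0.002],"twist": 0},{"grip": 0,"linear": [-0.003,0.015,0],"twist": 0},{"grip": 0,"linear": [0,0,0],"twist": 0}]}}

```text
clock: 39.8
eef_pos: [0.4432, 0.1528, 0.0292]
tool_rot: [-0.694, -0.022, -0.127, 0.708]
ft_force: [-1.1, 0.4, -0.2]
grip_width: 0.0855
```

Run:
```python
from h import *
tilt(); plan((.443,.151,.032))
o,im,d,w=wrist("w31"); held(w,o,r=.029)
```

```text
ydir [ 0.211  0.005 -0.978] xdir [ 0.967 -0.148  0.208] pitch err -0.199 q [ 0.38   0.261 -0.601  0.509 -0.074  0.521]
pose [0.4432 0.1528 0.0292] w 0.0855 t 39.8 F [-1.1  0.4 -0.2]
(0.443, 0.151, 0.032) lin [ 0.003 -0.014 -0.008] mm 3.0
held axis tool x -0.0049 world [0.4343 0.1534 0.0477]
```

{"name": "move_arm", "arguments": {"increments": [{"grip": 1,"linear": [0,0,0],"twist": 0},{"grip": 1,"linear": [0,0,0],"twist": 0},{"grip": 1,"linear": [0,0,0],"twist": 0},{"grip": 1,"linear": [0,0,0],"twist": 0},{"grip": 1,"linear": [0.01,-0.03,0],"twist": 0}]}}

```text
clock: 40.35
eef_pos: [0.443, 0.1517, 0.0364]
tool_rot: [-0.695, -0.022, -0.127, 0.708]
ft_force: [0.6, 0.0, -4.2]
grip_width: 0.0565
```

{"name": "move_arm", "arguments": {"increments": [{"grip": 1,"linear": [0.015,-0.08,0],"twist": 0},{"grip": 1,"linear": [0.03,-0.14,0],"twist": 0},{"grip": 1,"linear": [0.03,-0.14,0],"twist": 0},{"grip": 1,"linear": [0.03,-0.08,0.03],"twist": 0},{"grip": 1,"linear": [0.04,0,0.06],"twist": -0.015}]}}

```text
clock: 40.85
eef_pos: [0.4508, 0.163, 0.1305]
tool_rot: [-0.698, -0.029, -0.113, 0.706]
ft_force: [0.7, 0.8, -3.5]
grip_width: 0.0561
```

Run:
```python
from h import *
tilt(); plan((.567,.3075,.12),(.567,.3075,.04))
o,im,d,w=wrist("w32"); held(w,o,r=.029)
```

```text
ydir [ 0.2  -0.   -0.98] xdir [ 0.973 -0.118  0.199] pitch err -0.186 q [ 0.396  0.139 -0.423  0.823 -0.077  0.507]
pose [0.4508 0.163  0.1305] w 0.0561 t 40.85 F [ 0.7  0.8 -3.5]
(0.567, 0.3075, 0.12) lin [0.469 0.168 0.784] mm 186.0
(0.567, 0.3075, 0.04) lin [-0.08   0.392 -0.009] mm 80.0
held axis tool x -0.0055 world [0.4415 0.1636 0.149 ]
```

{"name": "move_arm", "arguments": {"increments": [{"grip": 1,"linear": [0.08,0.03,0.13],"twist": 0},{"grip": 1,"linear": [0.12,0.04,0.19],"twist": 0},{"grip": 1,"linear": [0.12,0.04,0.19],"twist": 0},{"grip": 1,"linear": [0.1,0.035,0.17],"twist": 0},{"grip": 1,"linear": [0.05,0.02,0.08],"twist": 0}]}}

```text
clock: 41.4
eef_pos: [0.5672, 0.3053, 0.1167]
tool_rot: [-0.699, -0.027, -0.112, 0.706]
ft_force: [0.3, -0.7, -3.5]
grip_width: 0.0563
```

Run:
```python
from h import *
tilt(); plan((.57,.3075,.12),(.57,.3075,.036))
o,im,d,w=wrist("w33"); held(w,o,r=.029)
X,Y,Z=w[...,0],w[...,1],w[...,2]
print("old",circ(w,(.476,.32),.045,.055,.08))
for lo,hi in((.25,.305),(.325,.38)):
    s=(Y>lo)&(Y<hi)&(X<.6)&(X>.49)&(Z<.016)&(Z>.0105); print("wall",s.sum(),w[s].mean(0).round(4))
```

```text
ydir [ 0.195 -0.003 -0.981] xdir [ 0.974 -0.12   0.193] pitch err -0.167 q [ 0.542  0.467  0.007  0.944 -0.103  0.655]
pose [0.5672 0.3053 0.1167] w 0.0563 t 41.4 F [ 0.3 -0.7 -3.5]
(0.57, 0.3075, 0.12) lin [ 0.015 -0.013  0.013] mm 5.0
(0.57, 0.3075, 0.036) lin [-0.081  0.412 -0.009] mm 84.0
held axis tool x -0.0055 world [0.558  0.3061 0.1353]
old (array([0.4762, 0.321 ]), 59.5, 8226, np.float64(0.0698), array([0.4744, 0.321 ]))
wall 486 [0.5297 0.2741 0.0133]
wall 574 [0.5406 0.351  0.0132]
```

View pics/w33.png

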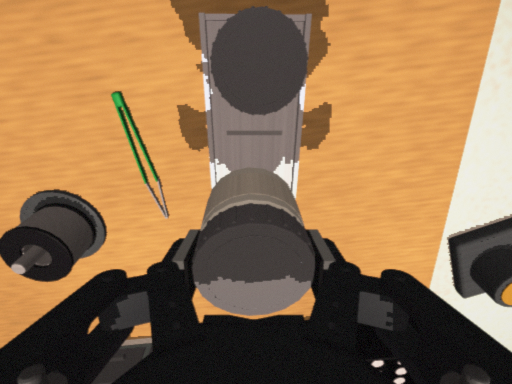

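The held jar hangs between the lane walls behind the old jar (at (258,60)). Shift 3–4 mm and lower in stages.

{"name": "move_arm", "arguments": {"increments": [{"grip": 1,"linear": [0.005,0.0,0.014],"twist": 0},{"grip": 1,"linear": [0.0,0.05,0.008],"twist": 0},{"grip": 1,"linear": [-0.02,0.09,0.001],"twist": 0},{"grip": 1,"linear": [-0.02,0.09,0.001],"twist": 0},{"grip": 1,"linear": [-0.01,0.05,0],"twist": 0}]}}

```text
clock: 41.95
eef_pos: [0.5686, 0.3106, 0.0544]
tool_rot: [-0.7, -0.025, -0.11, 0.705]
ft_force: [-1.3, 0.1, -3.7]
grip_width: 0.0563
```

Run:
```python
from h import *
tilt(); plan((.57,.3085,.036))
o,im,d,w=wrist("w34"); held(w,o,r=.029)
```

```text
ydir [ 0.19  -0.004 -0.982] xdir [ 0.974 -0.121  0.189] pitch err -0.162 q [ 0.548  0.538 -0.054  0.817 -0.103  0.661]
pose [0.5686 0.3106 0.0544] w 0.0563 t 41.95 F [-1.3  0.1 -3.7]
(0.57, 0.3085, 0.036) lin [-0.009  0.092 -0.012] mm 19.0
held axis tool x -0.0055 world [0.5594 0.3114 0.073 ]
```

{"name": "move_arm", "arguments": {"increments": [{"grip": 1,"linear": [-0.004,0.02,-0.008],"twist": 0},{"grip": 1,"linear": [-0.006,0.03,0],"twist": 0},{"grip": 1,"linear": [-0.006,0.028,0],"twist": 0},{"grip": 1,"linear": [-0.003,0.015,0],"twist": 0},{"grip": 1,"linear": [0,0.004,0],"twist": 0}]}}

```text
clock: 42.5
eef_pos: [0.568, 0.3079, 0.0356]
tool_rot: [-0.7, -0.025, -0.111, 0.705]
ft_force: [0.4, 0.6, -4.2]
grip_width: 0.0563
```

{"name": "move_arm", "arguments": {"increments": [{"grip": 1,"linear": [-0.001,0.008,0],"twist": 0},{"grip": 1,"linear": [-0.001,0.008,0],"twist": 0},{"grip": 1,"linear": [-0.001,0.006,0],"twist": 0},{"grip": 1,"linear": [0,0.005,0],"twist": 0},{"grip": 1,"linear": [0,0.004,0],"twist": 0}]}}

```text
clock: 43.0
eef_pos: [0.5684, 0.308, 0.0353]
tool_rot: [-0.7, -0.026, -0.112, 0.705]
ft_force: [-4.3, -3.4, 4.1]
grip_width: 0.0563
```

On the lane floor (Fz changed by 8 N). Release, rise and clear the view.

{"name": "move_arm", "arguments": {"increments": [{"grip": 0,"linear": [0,0,0],"twist": 0},{"grip": 0,"linear": [0,0,0],"twist": 0},{"grip": 0,"linear": [0,0,0],"twist": 0},{"grip": 0,"linear": [0.008,-0.04,0],"twist": 0},{"grip": 0,"linear": [0.02,-0.1,0],"twist": 0}]}}

```text
clock: 43.5
eef_pos: [0.5696, 0.3079, 0.063]
tool_rot: [-0.699, -0.026, -0.112, 0.705]
ft_force: [-0.8, -1.0, -0.6]
grip_width: 0.0853
```

{"name": "move_arm", "arguments": {"increments": [{"grip": 0,"linear": [0.03,-0.15,0],"twist": 0},{"grip": 0,"linear": [0.035,-0.18,0],"twist": 0},{"grip": 0,"linear": [0.035,-0.18,0],"twist": 0},{"grip": 0,"linear": [-0.1,-0.05,-0.1],"twist": 0},{"grip": 0,"linear": [-0.15,-0.02,-0.15],"twist": 0}]}}

```text
clock: 44.0
eef_pos: [0.5179, 0.2659, 0.1808]
tool_rot: [-0.696, -0.031, -0.117, 0.708]
ft_force: [0.8, -0.3, 0.5]
grip_width: 0.0852
```

{"name": "move_arm", "arguments": {"increments": [{"grip": 0,"linear": [-0.15,-0.03,-0.15],"twist": 0},{"grip": 0,"linear": [-0.15,-0.03,-0.15],"twist": 0},{"grip": 0,"linear": [-0.15,-0.03,-0.15],"twist": 0},{"grip": 0,"linear": [-0.12,-0.03,-0.12],"twist": 0},{"grip": 0,"linear": [0,0,0],"twist": 0}]}}

```text
clock: 44.5
eef_pos: [0.3823, 0.1616, 0.1804]
tool_rot: [-0.695, -0.033, -0.119, 0.709]
ft_force: [1.3, 0.8, 0.7]
grip_width: 0.0856
```

Run:
```python
from h import *
tilt(); plan()
im,d=bot.camera("top"); w=cloud("top",d); im2,d2=bot.camera("scene")
cv2.imwrite("pics/fin.png",np.hstack([cv2.resize(im[80:300,60:430],(400,238)),cv2.resize(im2[100:330,30:460],(400,214))[:214]][:1]+[cv2.resize(im2[100:330,30:460],(400,238))]))
for k,c,r,a,b in(("old",(.476,.32),.045,.055,.08),("new",(.562,.308),.045,.055,.08),("spool",(.606,.102),.045,.045,.058),("flux",(.592,-.107),.03,.055,.12),("solv",(.522,-.308),.035,.085,.12),("solvbody",(.522,-.308),.04,.05,.12),("board",(.4175,.0045),.085,.0015,.015)): print(k,circ(w,c,r,a,b))
w0=cloud("top",np.load("pics/top0.npy")); print("board before",circ(w0,(.4175,.0045),.085,.0015,.015))
c=np.array([.533,.311]); rel=w[...,:2]-c; lx=rel@[.9928,-.12]; ly=rel@[.12,.9928]
s=(abs(ly)<.006)&(w[...,2]>.063)&(lx<.1); print("top-surface lx range front",np.percentile(lx[s&(lx<-.02)],[1,99]),"rear",np.percentile(lx[s&(lx>-.01)],[1,99]))
```

```text
ydir [ 0.215  0.006 -0.977] xdir [ 0.969 -0.124  0.212] pitch err -0.197 q [ 0.467 -0.047 -0.481  0.94  -0.091  0.581]
pose [0.3823 0.1616 0.1804] w 0.0856 t 44.5 F [1.3 0.8 0.7]
old (array([0.4778, 0.3195]), 59.6, 383, np.float64(0.0677), array([0.4772, 0.3183]))
new (array([0.5626, 0.3073]), 60.3, 378, np.float64(0.0677), array([0.562, 0.306]))
spool (array([0.6079, 0.1055]), 62.2, 323, np.float64(0.0525), array([0.6076, 0.1054]))
flux (array([ 0.5954, -0.1051]), 37.4, 146, np.float64(0.074), array([ 0.5927, -0.1048]))
solv (array([ 0.5246, -0.3088]), 44.2, 216, np.float64(0.0937), array([ 0.5247, -0.3091]))
solvbody (array([ 0.5244, -0.3078]), 59.5, 403, np.float64(0.0903), array([ 0.5215, -0.3036]))
board (array([0.4177, 0.0047]), 169.9, 1319, np.float64(0.0039), array([0.4176, 0.0053]))
board before (array([0.4179, 0.0045]), 170.0, 1371, np.float64(0.0038), array([0.4184, 0.006 ]))
top-surface lx range front [-0.08301104 -0.02752576] rear [0.0015946  0.05769673]
```

View pics/fin.png

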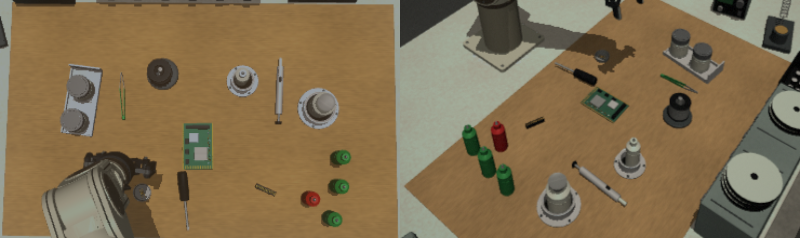

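```bash
python3 -c "
from h import *
print(bot.job_done())"
```

```text
the job is handed in; nothing more can be done
None
```

I put all five supplies away and handed the job in at about 44.6 s of the 141 s allowed. The last camera check found everything upright and in place.

| Item | Where it is | Last check |
|---|---|---|
| Spool | Down over the spindle rod | Top face at about 53 mm, so it rests on the foot |
| Flux bottle | In the small well | I felt it touch the floor before release; about 4–5 mm off the well's centre (6 mm clearance) |
| Solvent dispenser | In the large well | Top at about 94–96 mm, which matches being on the well's floor |
| Old jar | At the lane's front lip | Centre at about x = −56 mm in the lane; I pushed until about 6 N of resistance |
| New jar | In the lane behind the old jar | About x = +30 mm in the lane, roughly 29 mm clear of the old jar |
| Circuit board | Where it lay | Position unchanged within measurement error |

- **Old jar gap:** two depth readings of its front edge left 1–2 mm between jar and lip. That is within the camera's error, and the force and the measured centre both say it was touching. I did not nudge it again.
- **Tool tilt:** the gripper's tilt drifted to about 12° over the run, because it built up from row to row and I could not correct it. It was in the plane of the pads.
- **Spool grip:** my first grip on the spool was 9 mm off-centre, so I set it back down and took it again.

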